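# Fetch the carton from behind the jars

### The arm

A 6-joint arm with a two-finger parallel gripper is mounted at the origin on the work surface. World frame = base frame: x ahead of the robot, y to its left, z up, the work surface at z = 0. Lengths are in m, angles in degrees, forces in N, time in s.
With the tool pointing down it reaches from about 0.4 to 0.825 m from the base axis. Payload 7 kg.
Tool frame: the origin (TCP) lies between the finger pads; the fingertips stand 19 mm ahead of it and the grasp point (between the pads) is the TCP; y points along the fingers, x is the direction in which the jaws open and shut, and the axes are right-handed (so a half turn about y gives the same grasp; the last joint's range is limited). The gripper opens to 88 mm and grips with 3 to 60 N. Pads are 19 mm wide; open, the fingers measure 130 mm over their backs; the gripper's body (78 mm by 193 mm) begins 47 mm behind the grasp point.
Start: joints at [89.616, 20.546, 0.682, 0, -70.136, -16.507], TCP at [0.196, 0.646, 0.246] pointing down, gripper open.
Joint ranges: [-176.03, 176.03], [-82.01, 121.73], [-58.28, 71.71], [-173.87, 95.51], [-174.79, -0.11], [-173.66, 173.66]. Speed limits (degrees/s): [136.94, 136.94, 172.46, 180, 180, 180].

### API

Orientations are given as [roll, pitch, yaw] about the fixed x, y, z axes, in that order (R = Rz(yaw) Ry(pitch) Rx(roll)).
In Python, from plant import r gives the robot as it stands. The module is installed in compiled form; this text tells all that it offers.
- The arm moves only by the tool jog_arm, never from a script. Its argument "steps" is a list of rows, each a list of 5 numbers: the closure, from 0 (fully open) to 1 (shut), then the shift along the tool's x, y, z in m, then the turn about the tool's y in degrees. In form: [[jaw, x, y, z, turn], ...]. A call has 1 to 12 rows; each row shifts and turns the commanded pose from where the row before left it, along the tool's axes as they then stand; what a row does not reach is not made up. A row lasts 1/12 s, in which the tool goes at most 41.7 mm and 7.16 degrees, less where a joint would pass 70% of its speed; a pose out of reach is approached as far as the arm can. A call with a gripper value outside its range is refused whole. The fingers move at their own pace and stop on an object; "squeeze" is the grip in N (left out, the last holds). Time passes only in rows, so rows that do not move let the fingers close. It gives the time, the measured TCP pose, the force and the opening at its end, in the units of the state.
- r.get_state(): the state, without advancing time (a new reading comes with each control period).
- r.capture(name): name is "scene" or "top" or "wrist"; returns a dict with "image" (480x640x3 uint8, red, green, blue), "vfov" (degrees; the focal length in pixels is half the picture's height over the tangent of half this angle, whatever the lens; pixels are square), "cx", "cy" (the principal point, pixels), "R" (3x3) and "t" (3): a world point X has camera coordinates R X + t; the wrist camera has in their place "tool_from_camera" (4x4, takes a point from camera to tool coordinates, whose origin is the TCP and whose axes are the tool frame's). Camera axes: x right, y down, z forward; pixel columns grow to the right and rows downward; lengths in m; the calibration is good to about 2 mm. A picture is of the moment at which its call begins: read the wrist's pose just before it. There is no depth.
- r.close_job(): hands the job in, once; it reports no verdict.
The state is a dict: "time_s": time; "joints": joint angles; "qd": joint speeds; "joint_torque": joint torques, N m; "tcp_pos": TCP position; "eef_rot": TCP orientation; "contact_force": force on the tool from outside, world axes, zero at the start; "moment": the same for the moment, N m; "gripper_width": finger opening in m.
Only numpy, scipy, OpenCV 4.12 (cv2) and the standard library are available. Lean on these libraries where they do the work, as an engineer would, in place of code of your own. Each camera call takes 0.05 s, during which the arm holds its last target.

### The job

Move the two jars that stand in front of the long carton out of the blue bin onto the black mat, then put the carton upright in the middle of the green tray, its long side along the tray's long side. Then stand each jar back in the bin on its own white marking, the round jar on the round one and the square jar squarely on the square one. Set everything down gently, tip nothing over, and leave the tape roll and the scanner alone.

Things in the scene. Friction and masses are not known exactly. Their poses are not given: they have to be found in the camera images.
- round_jar: Round grey plastic jar with a paper band, 76 mm diameter, 80 mm high body, and on top a black round screw cap 44 mm diameter, 34 mm high (total height 114 mm); about 0.35 kg. Rigid in one piece. Origin: centre of its underside, z up. Grip it by the cap from above: the body is too close to its neighbours. Starts on the round marking in the bin.
- square_jar: Square grey plastic jar with a paper band, body 72 x 72 mm, 80 mm high, and on top a black square cap 40 x 40 mm with sides parallel to the body's, 34 mm high (total height 114 mm); about 0.35 kg. Rigid in one piece. Origin: centre of its underside, x and y parallel to its sides, z up. Grip it by the cap. Starts on the square marking in the bin.
- carton: Plain closed cardboard carton, 160 mm long (its x), 45 mm thick (its y), 60 mm high (z), about 0.25 kg. Origin: centre of its underside. Starts standing in the bin behind the jars (on the bin's +x side), across the bin, about 10 mm from the jars and 45 mm from the bin's back wall: there is room for a finger behind it, but none in front of it until the jars are gone.
- bin: Blue open-topped stock bin, fixed, outer 194 mm (x, front to back) x 210 mm (y), floor and walls 5 mm thick; back wall (+x) 63 mm high, side walls 53 mm, front lip (-x) 14 mm, heights over the work surface. Origin: centre of its underside; -x is its front. The two markings are on its floor side by side near the front, at x = -46 mm and y = +47 and -47 mm, which is which varies.
- round_place: Round white marking 88 mm in diameter, flush with the bin's floor; the round jar's place. Origin: its centre, at the height of the floor (5 mm over the work surface).
- square_place: Square white marking 84 x 84 mm, flush with the bin's floor, sides parallel to the bin's; the square jar's place. Origin: its centre, at the height of the floor (5 mm over the work surface); x and y parallel to its sides.
- mat: Black rubber mat lying on the bench left or right of the bin, fixed, 230 mm (x) x 130 mm (y), 4 mm thick; the side area, with room for both jars side by side along its x. Origin: centre of its underside.
- tray: Green open tray on the bench on the other side of the bin, fixed, outer 220 mm (x, long side) x 160 mm (y) x 40 mm high, walls and floor 5 mm (rim 4 mm wider all round). Origin: centre of its underside.
- tape_roll: Brown empty tape roll core, a ring 100 mm in diameter and 48 mm high, beyond the bin. Bystander: leave alone. Origin: centre of its underside.
- scanner: Dark and grey hand scanner on a stand with a round foot, 141 mm high, beyond the work. Bystander: leave alone. Origin: centre of its underside.
Not all that is in view belongs to the job. Leave any purple or red look-alike of the carton alone.

How it is judged (in metres and radians):
On the way, in this order (a step that is already met when the one before it is completed fails the run):
1. both jars stand released on the mat, the carton still in its place (x of round_jar in the frame of mat between -0.11 and 0.11 m and y of round_jar in the frame of mat between -0.06 and 0.06 m and z of each of round_jar, square_jar in the frame of mat below 0.012 m and angle between each of round_jar, square_jar's own z axis and vertical below 0.12 rad and contact force between each of round_jar, square_jar and the fingers below 0.2 N and linear speed of each of round_jar, square_jar below 0.03 m/s and angular speed of each of round_jar, square_jar below 0.3 rad/s and x of square_jar in the frame of mat between -0.11 and 0.11 m and y of square_jar in the frame of mat between -0.06 and 0.06 m and distance of carton from where it was at the start of the episode below 0.04 m), for 0.2 s.
2. the carton stands released in the middle of the tray while both jars still stand on the mat (horizontal distance between carton and tray below 0.015 m and angle between the x axis of carton and the x axis of tray, either way round below 0.2 rad and z of carton in the frame of tray below 0.012 m and angle between each of carton, round_jar, square_jar's own z axis and vertical below 0.12 rad and linear speed of each of carton, round_jar, square_jar below 0.03 m/s and angular speed of each of carton, round_jar, square_jar below 0.3 rad/s and contact force between each of carton, round_jar, square_jar and the fingers below 0.2 N and x of round_jar in the frame of mat between -0.11 and 0.11 m and y of round_jar in the frame of mat between -0.06 and 0.06 m and z of each of round_jar, square_jar in the frame of mat below 0.012 m and x of square_jar in the frame of mat between -0.11 and 0.11 m and y of square_jar in the frame of mat between -0.06 and 0.06 m), for 0.2 s.
At the end, for the whole second after the job is handed in: The carton stands upright in the tray, within 15 mm of its middle and 0.2 rad of its long side; each jar stands upright on its own marking in the bin, within 12 mm of its centre, the square jar within 0.2 rad of square (any quarter turn); all at rest and released (horizontal distance between carton and tray below 0.015 m and angle between the x axis of carton and the x axis of tray, either way round below 0.2 rad and z of carton in the frame of tray below 0.012 m and angle between each of carton, round_jar, square_jar's own z axis and vertical below 0.12 rad and linear speed of each of carton, round_jar, square_jar below 0.03 m/s and angular speed of each of carton, round_jar, square_jar below 0.3 rad/s and horizontal distance between round_jar and round_place below 0.012 m and z of round_jar in the frame of round_place below 0.008 m and horizontal distance between square_jar and square_place below 0.012 m and z of square_jar in the frame of square_place below 0.008 m and (angle between the x axis of square_jar and the x axis of square_place, either way round below 0.2 rad or angle between the x axis of square_jar and the x axis of square_place, either way round above 1.3708 rad)); the robot touches nothing.
It fails at once if a jar or the carton is tipped over (angle between any of round_jar, square_jar, carton's own z axis and vertical above 0.6 rad).
It fails at once if the tape roll or the scanner is disturbed (moved over 25 mm or tipped over) (distance of any of tape_roll, scanner from where it was at the start of the episode above 0.025 m or angle between any of tape_roll, scanner's own z axis and vertical above 0.6 rad).
It fails at once if a jar or the carton is let go in the air (more than about 30 mm up) and dropped ((height (world z) of round_jar above 0.035 m and contact force between round_jar and the fingers below 0.05 N) or (height (world z) of square_jar above 0.035 m and contact force between square_jar and the fingers below 0.05 N) or (height (world z) of carton above 0.035 m and contact force between carton and the fingers below 0.05 N)).
It also fails if it takes over 125 s, if anything falls off the work surface, if the arm or the gripper's body presses on something with over 40 N, if the wrist force passes 120 N, or if a joint passes its speed limit or range.

## Working session

There is one attempt and no reset: what is moved stays moved. The work goes in short steps, Python scripts to look and compute and a tool call to move; the robot and the scene stay as the last step left them, time stands still between calls to the robot, and variables do not carry over. Pictures are saved under pics/ and viewed, and the job is handed in when it is done.

Besides the shell and the picture viewer there is one more tool, called after ">>>" in YAML: its name, and indented under it one key for each argument. jog_arm: Moves the arm, as the interface text tells. Its arguments: {"type":"object","properties":{"steps":{"type":"array","items":{"type":"array","items":{"type":"number"}}},"squeeze":{"type":"number"}},"required":["steps"]}

```bash
mkdir -p pics; python3 - <<'E'
from plant import r
import cv2,numpy as np
print(r.get_state())
for n in ["scene","top"]:
    c=r.capture(n); cv2.imwrite(f"pics/{n}0.png",c["image"][:,:,::-1])
    print(n,{k:np.round(v,4).tolist() if not np.isscalar(v) else v for k,v in c.items() if k!="image"})
    np.savez(f"{n}0.npz",**c)
E
```

```text
{'time_s': 0.0, 'joints': array([ 8.96164395e+01,  2.05907929e+01,  6.32714083e-01, -2.11113050e-02,
       -7.01354695e+01, -1.65084476e+01]), 'qd': array([-0.00692377, -0.02333006, -0.11125157,  0.01224668, -0.00994442,
       -0.03847262]), 'joint_torque': array([-5.86117621e-04, -5.82714844e+01,  2.93061876e+01,  6.99756280e+00,
        7.03525831e-03, -1.66162267e-04]), 'tcp_pos': array([0.19600067, 0.64542687, 0.24461874]), 'eef_rot': array([-8.99924427e+01, -9.53318823e-02, -1.06899204e+02]), 'contact_force': array([ 0.33569111, -0.11328268,  0.53369151]), 'moment': array([ 0.02803516, -0.04070983,  0.02607825]), 'gripper_width': 0.08770511852943755}
scene {'vfov': 45.615820540229066, 'cx': 322.5712732221585, 'cy': 243.14986971508523, 'R': [[0.8262, 0.5633, -0.0012], [0.3816, -0.5612, -0.7345], [-0.4144, 0.6064, -0.6786]], 't': [-0.4309, -0.1776, 1.6026]}
top {'vfov': 50.606540873002935, 'cx': 327.1321809885892, 'cy': 236.94288935489507, 'R': [[0.027, -0.9995, -0.0141], [-0.9905, -0.0249, -0.1353], [0.1349, 0.0176, -0.9907]], 't': [0.008, 0.5151, 0.9248]}
```

View pics/scene0.png

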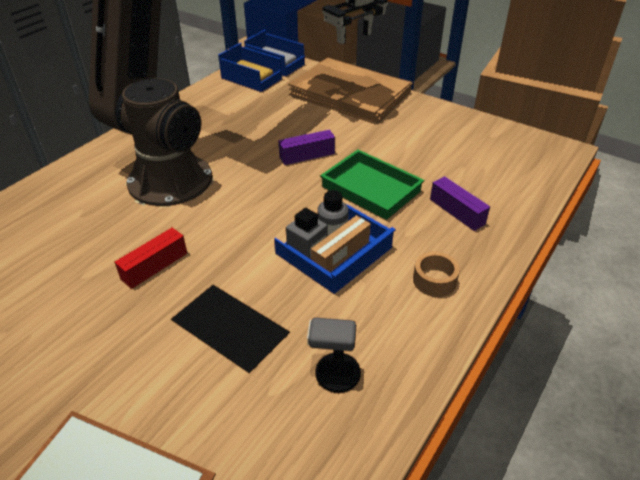

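View pics/top0.png

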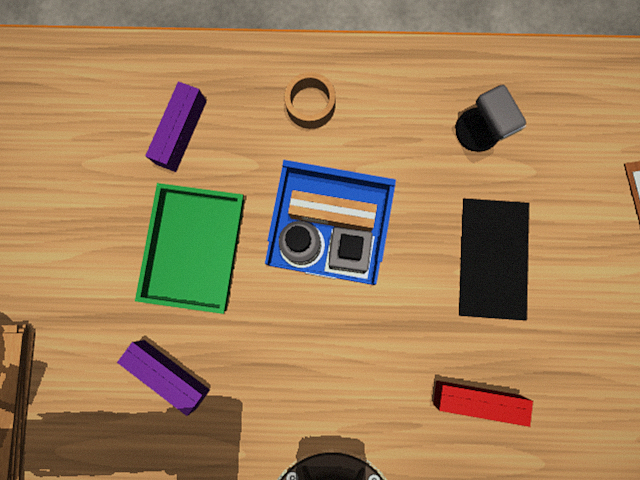

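The top view shows the tray left (~190,248), the bin in the centre (~330,222), the mat right (~494,259), the round jar at (~298,238) and the square jar at (~350,246). Next I'll fit outlines for accurate poses.

```bash
cat > h.py <<'E'
import numpy as np,cv2
def K(c): 
    f=240/np.tan(np.radians(float(c["vfov"]))/2); return f,float(c["cx"]),float(c["cy"])
def ray(c,u,v,z):
    f,cx,cy=K(c); d=c["R"].T@np.array([(u-cx)/f,(v-cy)/f,1.]); o=-c["R"].T@c["t"]
    return o+d*(z-o[2])/d[2]
def proj(c,X):
    f,cx,cy=K(c); p=c["R"]@np.asarray(X).T+c["t"][:,None]; return (np.array([f*p[0]/p[2]+cx,f*p[1]/p[2]+cy])).T
E
python3 - <<'E'
from h import *
t=np.load("top0.npz"); im=t["image"]; hsv=cv2.cvtColor(im,cv2.COLOR_RGB2HSV)
def rect(mask,z,name):
    mask=cv2.morphologyEx(mask.astype(np.uint8),cv2.MORPH_OPEN,np.ones((3,3)))
    n,l,s,ce=cv2.connectedComponentsWithStats(mask); i=1+np.argmax(s[1:,4])
    cs,_=cv2.findContours((l==i).astype(np.uint8),cv2.RETR_EXTERNAL,cv2.CHAIN_APPROX_NONE); c=max(cs,key=cv2.contourArea)
    P=np.array([ray(t,u,v,z)[:2] for u,v in c[:,0].astype(float)])
    r=cv2.minAreaRect((P*1000).astype(np.float32)); print(name,r); return r
H,S,V=cv2.split(hsv)
rect((H>45)&(H<80)&(S>100),.04,"tray")
m=(V<40); m[:, :420]=0; m[:190]=0; m[340:]=0
rect(m,.004,"mat")
for z in (0,.053,.063): rect((H>100)&(H<125)&(S>120),z,"bin%g"%z)
cv2.imwrite("pics/topz.png",cv2.resize(im[150:300,255:405,::-1],None,fx=4,fy=4,interpolation=cv2.INTER_CUBIC))
s=np.load("scene0.npz")["image"]
cv2.imwrite("pics/scz.png",cv2.resize(s[180:300,265:405,::-1],None,fx=5,fy=5,interpolation=cv2.INTER_CUBIC))
E
```

```text
tray ((488.4896545410156, 278.2455139160156), (172.26390075683594, 227.156982421875), 83.63768768310547)
mat ((486.0191955566406, -300.7510681152344), (128.14588928222656, 227.35716247558594), 87.42755889892578)
bin0 ((551.0333862304688, 18.3653564453125), (227.2040252685547, 212.8155517578125), 81.10694122314453)
bin0.053 ((542.1214599609375, 17.619247436523438), (214.99114990234375, 201.3760986328125), 81.10694122314453)
bin0.063 ((540.4398803710938, 17.47850799560547), (212.68685913085938, 199.2176971435547), 81.10693359375)
```

View pics/topz.png

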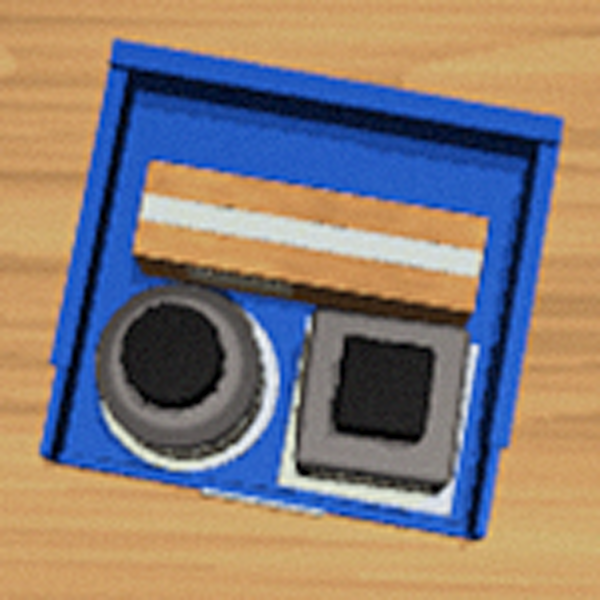

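View pics/scz.png

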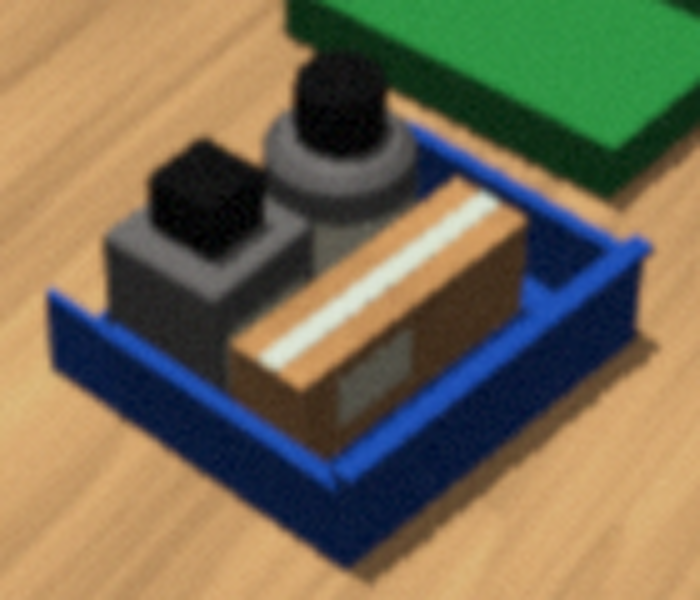

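```bash
cat > fit.py <<'E'
from h import *
from scipy.optimize import least_squares
t=np.load("top0.npz"); s=np.load("scene0.npz")
U=lambda a,k,o:[((a[0]+.5)/k-.5+o[0]),((a[1]+.5)/k-.5+o[1])]
T=lambda *a:U(a,4,(255,150)); S=lambda *a:U(a,5,(265,180))
def fit(obs,p0,name):
    def res(p):
        c,sn=np.cos(p[2]),np.sin(p[2]); o=[]
        for cam,X,uv in obs:
            W=[p[0]+c*X[0]-sn*X[1],p[1]+sn*X[0]+c*X[1],X[2]]; o+=list(proj(cam,[W])[0]-uv)
        return np.array(o)
    q=least_squares(res,p0,loss="soft_l1"); print(name,np.round(q.x[:2],4),"yaw",np.degrees(q.x[2]).round(2),"res",res(q.x).round(1)); return q.x
E
cat > f1.py <<'E'
from fit import *
b=fit([(t,(.097,.105,.063),T(113,38)),(t,(.097,-.105,.063),T(563,118)),(t,(-.097,.105,.014),T(43,460)),(t,(-.097,-.105,.014),T(485,540)),
 (s,(.097,-.105,.063),S(340,483)),(s,(.097,.105,.063),S(650,245)),(s,(.097,-.105,0),S(347,568))],[.54,.02,-.15],"bin")
fit([(t,(-.08,.0225,.065),T(148,160)),(t,(.08,.0225,.065),T(488,216)),(t,(-.08,-.0225,.065),T(135,258)),(t,(.08,-.0225,.065),T(477,312)),
 (s,(-.08,-.0225,.065),S(463,178)),(s,(-.08,.0225,.065),S(526,213)),(s,(.08,-.0225,.065),S(230,345)),(s,(.08,.0225,.065),S(300,388))],[.55,.02,-1.7],"carton")
fit([(t,(.02,.02,.119),T(343,336)),(t,(.02,-.02,.119),T(436,346)),(t,(-.02,.02,.119),T(333,430)),(t,(-.02,-.02,.119),T(426,443)),
 (t,(.036,-.036,.085),T(469,323)),(t,(.036,.036,.085),T(309,308)),(t,(-.036,-.036,.085),T(446,481)),(t,(-.036,.036,.085),T(294,462)),
 (s,(.02,.02,.119),S(266,184)),(s,(-.02,-.02,.119),S(150,182)),(s,(-.02,.02,.119),S(205,140))],[.5,-.03,-.15],"sq")
P=T(172,355); print("round cap top",ray(t,*P,.119), "scene",ray(s,*S(342,72),.119))
c,sn=np.cos(b[2]),np.sin(b[2])
for y in(.047,-.047): print("place",b[0]-c*.046-sn*y,b[1]-sn*.046+c*y)
E
python3 f1.py
```

```text
bin [0.5417 0.0176] yaw -8.98 res [ 0.9  1.2 -1.   0.8  1.3 -0.7 -1.4 -0.7  1.6 -0.9 -0.7  0.2 -0.2  1.6]
carton [0.5637 0.0131] yaw -97.97 res [-0.   0.3  0.3  0.  -1.  -0.7 -0.7 -0.2 -2.  -0.1 -0.1  1.1 -0.4 -0.
  0.2  0.6]
sq [ 0.4888 -0.0208] yaw -5.02 res [-0.1 -0.5 -0.2 -0.4 -0.1 -1.  -0.2 -1.6  0.3  0.2  0.4 -0.5  1.9  0.6
 -0.5  0.7  0.1 -3.3 -1.4 -1.3 -1.  -1.4]
round cap top [0.49951711 0.07073105 0.119     ] scene [0.49973161 0.07635093 0.119     ]
place 0.5036012894537787 0.07124556198547932
place 0.4889275971626742 -0.021602069942028568
```

```bash
cat >> h.py <<'E'
def go(x,y,z,psi):
    from plant import r
    s=r.get_state(); ps=s["eef_rot"][2]; tu=(ps-psi+180)%360-180
    a=np.radians(psi); d=np.array([x,y,z])-s["tcp_pos"]
    X=d[0]*np.cos(a)+d[1]*np.sin(a); Z=-d[0]*np.sin(a)+d[1]*np.cos(a); Y=-d[2]
    print("t %.1f"%s["time_s"],"tcp",s["tcp_pos"].round(4),"rot",s["eef_rot"].round(2),"w %.4f"%s["gripper_width"],"f",s["contact_force"].round(1),"j",s["joints"].round(0))
    print("turn %.2f then x %.4f y %.4f z %.4f"%(tu,X,Y,Z))
E
python3 -c "
from h import *; go(.4889,-.0215,.22,-97)"
```

```text
t 0.1 tcp [0.196  0.6454 0.2447] rot [-8.999e+01 -9.000e-02 -1.069e+02] w 0.0877 f [0.  0.1 0.3] j [ 90.  21.   1.  -0. -70. -17.]
turn -9.90 then x 0.6263 y 0.0247 z 0.3720
```

>>> jog_arm:
  steps:
    - [0, 0, 0, 0, -4.95]
    - [0, 0, 0, 0, -4.95]
    - [0, 0.026, 0.001, 0.0155, 0]
    - [0, 0.026, 0.001, 0.0155, 0]
    - [0, 0.026, 0.001, 0.0155, 0]
    - [0, 0.026, 0.001, 0.0155, 0]
    - [0, 0.026, 0.001, 0.0155, 0]
    - [0, 0.026, 0.001, 0.0155, 0]
    - [0, 0.026, 0.001, 0.0155, 0]
    - [0, 0.026, 0.001, 0.0155, 0]
    - [0, 0.026, 0.001, 0.0155, 0]
    - [0, 0.026, 0.001, 0.0155, 0]
  squeeze: 20

```text
time_s: 1.1
tcp_pos: [0.3185, 0.3673, 0.2353]
eef_rot: [-90.0, -0.0, -97.0]
contact_force: [0.5, -0.6, 0.4]
gripper_width: 0.0871
```

>>> jog_arm:
  steps:
    - [0, 0.026, 0.001, 0.0155, 0]
    - [0, 0.026, 0.001, 0.0155, 0]
    - [0, 0.026, 0.001, 0.0155, 0]
    - [0, 0.026, 0.001, 0.0155, 0]
    - [0, 0.026, 0.001, 0.0155, 0]
    - [0, 0.026, 0.001, 0.0155, 0]
    - [0, 0.026, 0.001, 0.0155, 0]
    - [0, 0.026, 0.001, 0.0155, 0]
    - [0, 0.026, 0.001, 0.0155, 0]
    - [0, 0.026, 0.001, 0.0155, 0]
    - [0, 0.026, 0.001, 0.0155, 0]
    - [0, 0, 0, 0, 0]

```text
time_s: 2.1
tcp_pos: [0.4534, 0.0608, 0.224]
eef_rot: [-90.1, -0.1, -97.2]
contact_force: [0.3, -0.3, 1.1]
gripper_width: 0.0877
```

```bash
python3 - <<'E'
from h import *; from plant import r
go(.4889,-.0215,.22,-97)
s=r.get_state()
c=r.capture("wrist"); np.savez("w1.npz",**c,pos=s["tcp_pos"],rot=s["eef_rot"]); cv2.imwrite("pics/w1.png",c["image"][:,:,::-1]); print(c["tool_from_camera"],c["vfov"],c["cx"],c["cy"])
E
```

```text
t 2.1 tcp [0.4534 0.0608 0.224 ] rot [-9.006e+01 -7.000e-02 -9.717e+01] w 0.0877 f [ 0.3 -0.3  1.1] j [ 32.   1. -27.   0. -62.  50.]
turn -0.17 then x 0.0773 y 0.0040 z 0.0453
[[ 9.99999166e-01  1.19567205e-03 -4.88160850e-04 -5.69853953e-06]
 [ 7.79675177e-04 -2.57584361e-01  9.66255499e-01 -1.38990831e-01]
 [ 1.02958209e-03 -9.66255074e-01 -2.57585078e-01  6.86365200e-02]
 [ 0.00000000e+00  0.00000000e+00  0.00000000e+00  1.00000000e+00]] 67.31354100929364 316.57162488453287 241.39736240474846
```

View pics/w1.png

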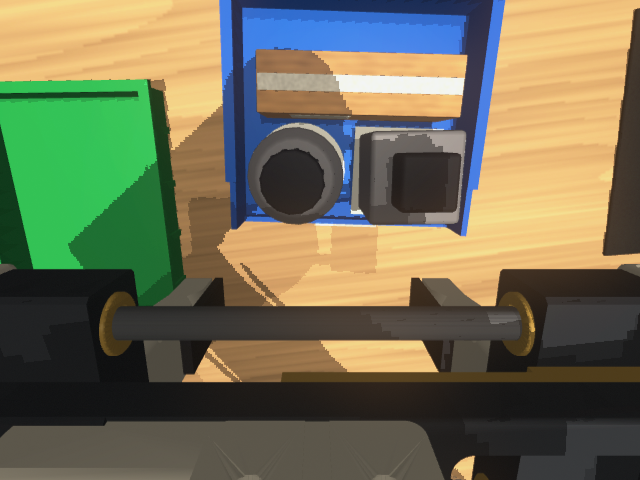

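The wrist view shows the square cap (~428,182), the round cap (~292,181), and the carton behind (257–466, 50–115).

```bash
python3 - <<'E'
import cv2
im=cv2.imread("pics/w1.png")
cv2.imwrite("pics/w1z.png",cv2.resize(cv2.convertScaleAbs(im[20:240,220:490],alpha=1.8,beta=20),None,fx=2.7,fy=2.7,interpolation=cv2.INTER_CUBIC))
E
```

```text
(no output)
```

View pics/w1z.png

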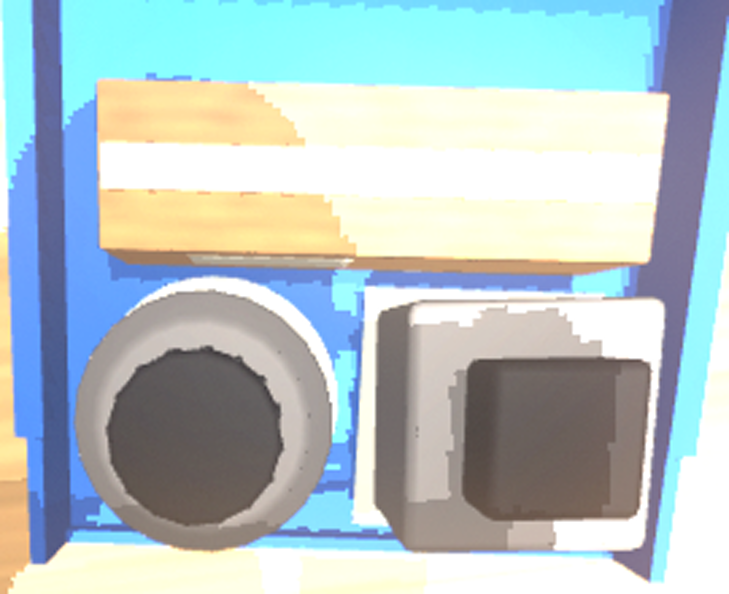

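```bash
cat >> fit.py <<'E'
from scipy.spatial.transform import Rotation as Ro
def wcam(fn):
    w=dict(np.load(fn)); A=np.eye(4); A[:3,:3]=Ro.from_euler("xyz",w["rot"],degrees=True).as_matrix(); A[:3,3]=w["pos"]
    C=np.linalg.inv(A@w["tool_from_camera"]); w["R"]=C[:3,:3]; w["t"]=C[:3,3]; return w
E
python3 - <<'E'
from fit import *
w=wcam("w1.npz"); W=lambda *a:U(a,2.7,(220,20))
fit([(w,(.02,.02,.119),W(500,362)),(w,(.02,-.02,.119),W(650,362)),(w,(-.02,.02,.119),W(497,518)),(w,(-.02,-.02,.119),W(639,518)),
 (w,(.036,-.036,.085),W(665,298)),(w,(.036,.036,.085),W(408,303)),(w,(-.036,-.036,.085),W(650,551)),(w,(-.036,.036,.085),W(402,551))],[.5,-.03,-.15],"sq")
fit([(w,(-.08,.0225,.065),W(98,80)),(w,(.08,.0225,.065),W(668,94)),(w,(-.08,-.0225,.065),W(100,248)),(w,(.08,-.0225,.065),W(652,264))],[.55,.02,-1.7],"carton")
fit([(w,(.042,.042,.005),W(362,286)),(w,(-.042,.042,.005),W(354,524))],[.49,-.02,-.15],"sqplace")
print(ray(w,*W(195,436),.119), ray(w,*W(204,420),.08))
E
```

```text
sq [ 0.4873 -0.0205] yaw -6.06 res [-3.1 -0.2  2.3 -1.3 -4.5  2.   1.3  0.9  2.2 -1.3 -0.3 -1.3 -0.4  0.5
  0.   2.2]
carton [0.5623 0.0132] yaw -98.48 res [-0.5 -0.6  1.5 -0.1 -0.1  0.8 -0.2  0.1]
sqplace [ 0.4873 -0.021 ] yaw -7.62 res [-0.   0.3  0.  -0.4]
[0.50039339 0.07154972 0.119     ] [0.50117841 0.07141638 0.08      ]
```

```bash
python3 -c "
from h import *; go(.488,-.0205,.18,-96)"
```

```text
t 2.1 tcp [0.453  0.0621 0.224 ] rot [-9.006e+01 -4.000e-02 -9.722e+01] w 0.0874 f [ 0.5 -0.4 -0.1] j [ 33.   1. -27.  -0. -62.  50.]
turn -1.22 then x 0.0785 y 0.0440 z 0.0435
```

>>> jog_arm:
  steps:
    - [0.2, 0, 0, 0, -1.2]
    - [0.2, 0.0157, 0.0088, 0.0087, 0]
    - [0.2, 0.0157, 0.0088, 0.0087, 0]
    - [0.2, 0.0157, 0.0088, 0.0087, 0]
    - [0.2, 0.0157, 0.0088, 0.0087, 0]
    - [0.2, 0.0157, 0.0088, 0.0087, 0]
    - [0.2, 0, 0, 0, 0]
    - [0.2, 0, 0, 0, 0]

```text
time_s: 2.82
tcp_pos: [0.4878, -0.0179, 0.18]
eef_rot: [-90.1, -0.0, -95.8]
contact_force: [-1.2, 0.6, 0.1]
gripper_width: 0.0702
```

```bash
python3 -c "
from h import *; go(.488,-.0205,.107,-96)"
```

```text
t 2.8 tcp [ 0.4878 -0.0179  0.18  ] rot [-9.008e+01 -3.000e-02 -9.576e+01] w 0.0702 f [-1.2  0.6  0.1] j [ 21.   6. -28.  -0. -56.  63.]
turn 0.24 then x 0.0026 y 0.0730 z 0.0005
```

>>> jog_arm:
  steps:
    - [0.2, 0.0025, 0.006, 0, 0]
    - [0.2, 0, 0.0112, 0, 0]
    - [0.2, 0, 0.0112, 0, 0]
    - [0.2, 0, 0.0112, 0, 0]
    - [0.2, 0, 0.0112, 0, 0]
    - [0.2, 0, 0.0112, 0, 0]
    - [0.2, 0, 0.008, 0, 0]
    - [0.2, 0, 0.003, 0, 0]
    - [0.2, 0, 0, 0, 0]

```text
time_s: 3.57
tcp_pos: [0.4875, -0.0202, 0.1071]
eef_rot: [-90.1, -0.0, -95.7]
contact_force: [-0.2, -0.0, -0.6]
gripper_width: 0.0704
```

```bash
python3 - <<'E'
from h import *; from plant import r
go(.488,-.0205,.107,-96)
s=r.get_state()
c=r.capture("wrist"); np.savez("w2.npz",**c,pos=s["tcp_pos"],rot=s["eef_rot"]); cv2.imwrite("pics/w2.png",c["image"][:,:,::-1])
E
```

```text
t 3.6 tcp [ 0.4875 -0.0202  0.1071] rot [-9.005e+01 -2.000e-02 -9.573e+01] w 0.0704 f [-0.2 -0.  -0.6] j [ 21.  11. -33.  -0. -46.  64.]
turn 0.27 then x 0.0002 y 0.0001 z 0.0005
```

View pics/w2.png

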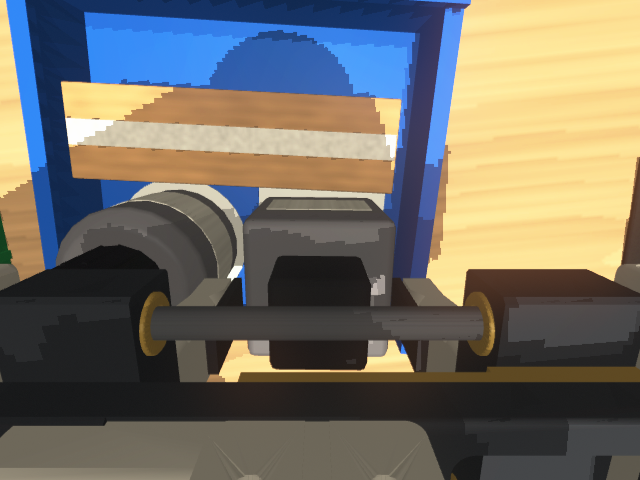

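The cap (273–368 px) is centred between the fingers (~215 and ~415), so I'll close.

>>> jog_arm:
  steps:
    - [1, 0, 0, 0, 0]
    - [1, 0, 0, 0, 0]
    - [1, 0, 0, 0, 0]
    - [1, 0, 0, 0, 0]
    - [1, 0, 0, 0, 0]
    - [1, 0, 0, 0, 0]
    - [1, 0, 0, 0, 0]
    - [1, 0, 0, 0, 0]
  squeeze: 30

```text
time_s: 4.28
tcp_pos: [0.488, -0.0207, 0.1078]
eef_rot: [-90.0, 0.0, -95.8]
contact_force: [-0.1, -1.6, 2.7]
gripper_width: 0.0396
```

>>> jog_arm:
  steps:
    - [1, 0, -0.003, 0, 0]
    - [1, 0, -0.008, 0, 0]
    - [1, 0, -0.01, 0, 0]
    - [1, 0, -0.012, 0, 0]
    - [1, 0, -0.015, 0, 0]
    - [1, 0, -0.015, 0, 0]
    - [1, 0, -0.015, 0, 0]
    - [1, 0, -0.012, 0, 0]
    - [1, 0, -0.005, 0, 0]
    - [1, 0, 0, 0, 0]

```text
time_s: 5.12
tcp_pos: [0.4882, -0.0205, 0.2038]
eef_rot: [-89.9, 0.1, -95.8]
contact_force: [-0.7, 0.3, -4.0]
gripper_width: 0.0395
```

```bash
python3 - <<'E'
from h import *; from plant import r
# mat slots
c,s=np.cos(np.radians(-2.6)),np.sin(np.radians(-2.6))
for d in(-.05,.05): print(.486+c*d,-.301+s*d)
go(.486-c*.05,-.301-s*.05,.2,-95.7)
c=r.capture("wrist"); cv2.imwrite("pics/w3.png",c["image"][:,:,::-1])
E
```

```text
0.43605147151046425 -0.2987318505935373
0.5359485284895358 -0.3032681494064627
t 5.1 tcp [ 0.4882 -0.0205  0.2038] rot [-8.990e+01  5.000e-02 -9.579e+01] w 0.0395 f [-0.7  0.3 -4. ] j [ 21.   5. -26.  -0. -59.  64.]
turn -0.09 then x 0.2821 y 0.0038 z -0.0243
```

View pics/w3.png

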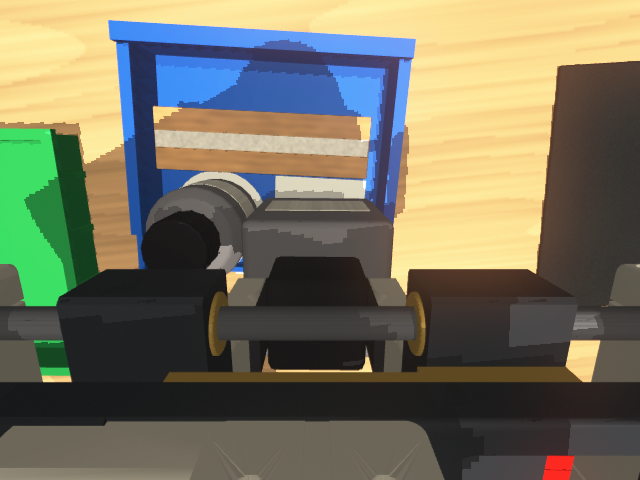

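>>> jog_arm:
  steps:
    - [1, 0.008, 0, -0.0005, 0]
    - [1, 0.016, 0, -0.0015, 0]
    - [1, 0.025, 0, -0.0025, 0]
    - [1, 0.03, 0, -0.0025, 0]
    - [1, 0.03, 0, -0.0025, 0]
    - [1, 0.03, 0, -0.0025, 0]
    - [1, 0.03, 0, -0.0025, 0]
    - [1, 0.03, 0, -0.0025, 0]
    - [1, 0.03, 0, -0.0025, 0]
    - [1, 0.025, 0, -0.0025, 0]
    - [1, 0.018, 0, -0.0015, 0]
    - [1, 0.008, 0, -0.0005, 0]

```text
time_s: 6.17
tcp_pos: [0.4341, -0.2989, 0.2011]
eef_rot: [-90.2, 0.0, -95.9]
contact_force: [-0.6, 0.2, -4.4]
gripper_width: 0.04
```

>>> jog_arm:
  steps:
    - [1, 0, 0, 0, 0]
    - [1, 0, 0, 0, 0]
    - [1, 0, 0, 0, 0]

```text
time_s: 6.42
tcp_pos: [0.4355, -0.2963, 0.202]
eef_rot: [-90.1, 0.0, -95.8]
contact_force: [-0.3, 0.4, -3.9]
gripper_width: 0.0398
```

```bash
python3 -c "
from h import *; go(.436,-.2987,.108,-95.8)"
```

```text
t 6.4 tcp [ 0.4355 -0.2963  0.202 ] rot [-9.006e+01  2.000e-02 -9.578e+01] w 0.0398 f [-0.3  0.4 -3.9] j [-13.   9. -22.  -0. -60.  97.]
turn 0.02 then x 0.0024 y 0.0940 z 0.0008
```

Lower, ending slowly to contact.

>>> jog_arm:
  steps:
    - [1, 0.001, 0.005, 0, 0]
    - [1, 0.001, 0.01, 0, 0]
    - [1, 0, 0.014, 0, 0]
    - [1, 0, 0.014, 0, 0]
    - [1, 0, 0.014, 0, 0]
    - [1, 0, 0.014, 0, 0]
    - [1, 0, 0.01, 0, 0]
    - [1, 0, 0.006, 0, 0]
    - [1, 0, 0.003, 0, 0]
    - [1, 0, 0.002, 0, 0]
    - [1, 0, 0.001, 0, 0]
    - [1, 0, 0, 0, 0]

```text
time_s: 7.42
tcp_pos: [0.4358, -0.2989, 0.1099]
eef_rot: [-90.0, -0.0, -95.8]
contact_force: [-0.6, -0.2, -4.2]
gripper_width: 0.0398
```

```bash
python3 -c "
from h import *; go(.436,-.2987,.1068,-95.8)"
```

```text
t 7.4 tcp [ 0.4358 -0.2989  0.1099] rot [-8.996e+01 -1.000e-02 -9.579e+01] w 0.0398 f [-0.6 -0.2 -4.2] j [-13.  14. -28.   0. -48.  97.]
turn 0.01 then x -0.0002 y 0.0031 z 0.0001
```

>>> jog_arm:
  steps:
    - [1, 0, 0.001, 0, 0]
    - [1, 0, 0.001, 0, 0]
    - [1, 0, 0.001, 0, 0]
    - [1, 0, 0.0005, 0, 0]
    - [1, 0, 0, 0, 0]
    - [1, 0, 0, 0, 0]

```text
time_s: 7.92
tcp_pos: [0.4358, -0.299, 0.1068]
eef_rot: [-89.9, -0.0, -95.8]
contact_force: [-2.3, 1.0, 5.3]
gripper_width: 0.0403
```

>>> jog_arm:
  steps:
    - [0.3, 0, 0, 0, 0]
    - [0.3, 0, 0, 0, 0]
    - [0.3, 0, 0, 0, 0]
    - [0.3, 0, 0, 0, 0]
    - [0.3, 0, -0.006, 0, 0]
    - [0.3, 0, -0.02, 0, 0]
    - [0.3, 0, -0.03, 0, 0]
    - [0.3, 0, -0.03, 0, 0]
    - [0.3, 0, -0.03, 0, 0]
    - [0.3, 0, -0.01, 0, 0]

```text
time_s: 8.75
tcp_pos: [0.4372, -0.2998, 0.2373]
eef_rot: [-89.6, -0.1, -95.7]
contact_force: [0.7, -0.2, 0.2]
gripper_width: 0.0616
```

```bash
python3 - <<'E'
from h import *; from plant import r
go(.5003,.0715,.21,-97)
for n in ("wrist","top"):
    c=r.capture(n); cv2.imwrite(f"pics/{n}4.png",c["image"][:,:,::-1])
E
```

```text
t 8.8 tcp [ 0.4372 -0.2998  0.2373] rot [-89.64  -0.14 -95.75] w 0.0616 f [ 0.7 -0.2  0.2] j [-13.   7. -19.   0. -64.  97.]
turn 1.25 then x -0.3762 y 0.0273 z 0.0173
```

View pics/wrist4.png

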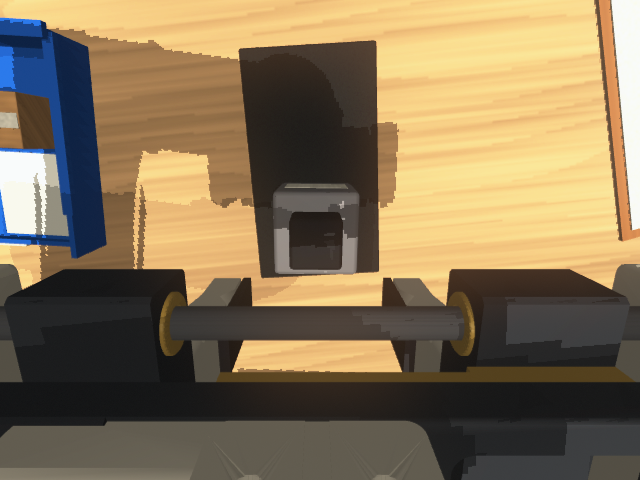

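The square jar stands on the mat (~316,230), well inside it. Round jar next.

>>> jog_arm:
  steps:
    - [0.15, 0, 0, 0, 1.25]
    - [0.15, -0.015, 0.002, 0.001, 0]
    - [0.15, -0.03, 0.002, 0.0015, 0]
    - [0.15, -0.035, 0.002, 0.0015, 0]
    - [0.15, -0.035, 0.002, 0.0015, 0]
    - [0.15, -0.035, 0.002, 0.0015, 0]
    - [0.15, -0.035, 0.002, 0.0015, 0]
    - [0.15, -0.035, 0.002, 0.0015, 0]
    - [0.15, -0.035, 0.002, 0.0015, 0]
    - [0.15, -0.035, 0.002, 0.0015, 0]
    - [0.15, -0.035, 0.002, 0.0015, 0]
    - [0.15, -0.03, 0.002, 0.0015, 0]

```text
time_s: 9.85
tcp_pos: [0.4942, 0.0534, 0.2086]
eef_rot: [-90.1, -0.1, -97.1]
contact_force: [0.7, -0.4, -0.4]
gripper_width: 0.0742
```

>>> jog_arm:
  steps:
    - [0.15, -0.015, 0.002, 0.001, 0]
    - [0.15, -0.005, 0.002, 0, 0]
    - [0.15, 0, 0, 0, 0]
    - [0.15, 0, 0, 0, 0]

```text
time_s: 10.18
tcp_pos: [0.4977, 0.0706, 0.2052]
eef_rot: [-90.1, -0.1, -97.1]
contact_force: [-0.1, -1.2, 0.2]
gripper_width: 0.0744
```

```bash
python3 - <<'E'
from h import *; from plant import r
go(.5003,.0715,.107,-97)
s=r.get_state()
c=r.capture("wrist"); np.savez("w5.npz",**c,pos=s["tcp_pos"],rot=s["eef_rot"]); cv2.imwrite("pics/w5.png",c["image"][:,:,::-1])
E
```

```text
t 10.2 tcp [0.4977 0.0706 0.2052] rot [-9.010e+01 -7.000e-02 -9.705e+01] w 0.0744 f [-0.1 -1.2  0.2] j [ 30.   6. -24.  -0. -60.  52.]
turn -0.05 then x -0.0013 y 0.0982 z 0.0025
```

View pics/w5.png

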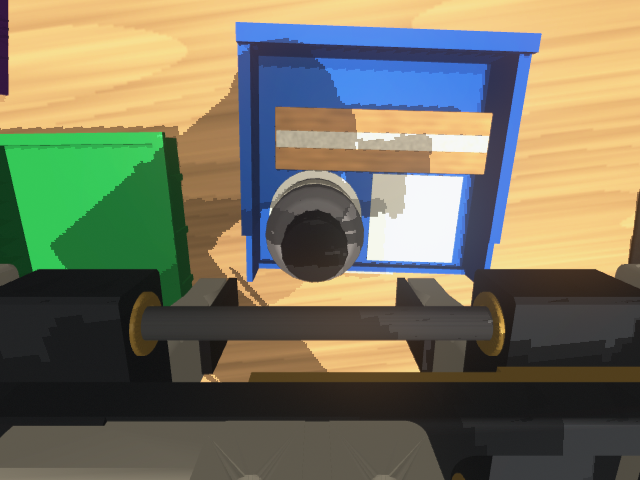

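The square marking is now uncovered (370–463, 172–263); I'll fit it, and meanwhile descend on the round cap, which is centred (~314,245).

>>> jog_arm:
  steps:
    - [0.15, -0.001, 0.006, 0.0025, 0]
    - [0.15, 0, 0.012, 0, 0]
    - [0.15, 0, 0.014, 0, 0]
    - [0.15, 0, 0.014, 0, 0]
    - [0.15, 0, 0.014, 0, 0]
    - [0.15, 0, 0.014, 0, 0]
    - [0.15, 0, 0.012, 0, 0]
    - [0.15, 0, 0.008, 0, 0]
    - [0.15, 0, 0.004, 0, 0]
    - [0.15, 0, 0, 0, 0]
    - [0.15, 0, 0, 0, 0]

```text
time_s: 11.15
tcp_pos: [0.5012, 0.0717, 0.1083]
eef_rot: [-90.0, 0.0, -97.1]
contact_force: [-0.7, -0.1, -0.2]
gripper_width: 0.0744
```

```bash
python3 - <<'E'
from fit import *; from plant import r
w=wcam("w5.npz")
cv2.imwrite("pics/w5z.png",cv2.resize(cv2.convertScaleAbs(w["image"][10:290,220:550,::-1],alpha=1.3),None,fx=2.4,fy=2.1,interpolation=cv2.INTER_CUBIC))
go(.5003,.0715,.107,-97)
E
```

```text
t 11.2 tcp [0.5012 0.0717 0.1083] rot [-89.98   0.   -97.06] w 0.0744 f [-0.7 -0.1 -0.2] j [ 30.  13. -31.   0. -47.  53.]
turn -0.06 then x 0.0003 y 0.0013 z -0.0009
```

View pics/w5z.png

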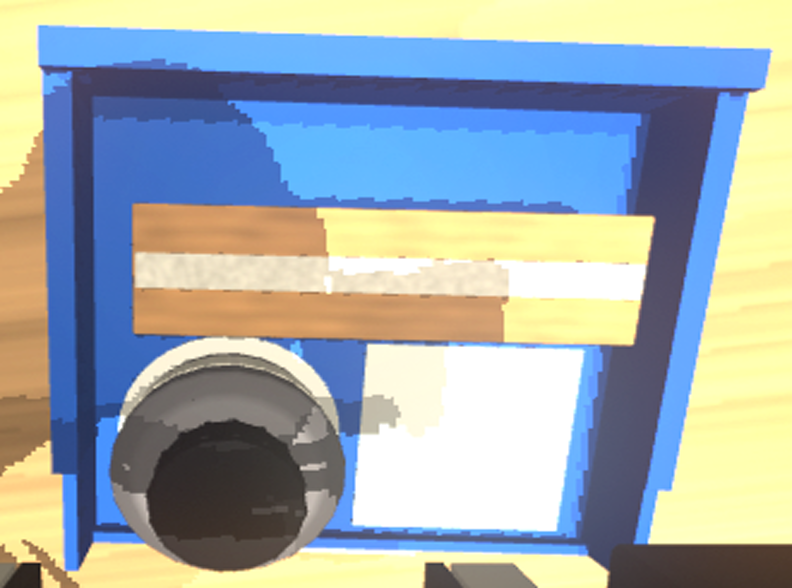

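>>> jog_arm:
  steps:
    - [1, 0, 0.001, -0.0005, 0]
    - [1, 0, 0, 0, 0]
    - [1, 0, 0, 0, 0]
    - [1, 0, 0, 0, 0]
    - [1, 0, 0, 0, 0]
    - [1, 0, 0, 0, 0]
    - [1, 0, 0, 0, 0]
    - [1, 0, 0, 0, 0]

```text
time_s: 11.82
tcp_pos: [0.5006, 0.072, 0.1073]
eef_rot: [-90.0, -0.0, -97.0]
contact_force: [-0.6, -1.0, 2.4]
gripper_width: 0.0434
```

```bash
python3 - <<'E'
from fit import *
w=wcam("w5.npz"); W=lambda a,b:[(a+.5)/2.4-.5+220,(b+.5)/2.1-.5+10]
q=fit([(w,(.042,.042,.005),W(366,344)),(w,(.042,-.042,.005),W(584,349)),(w,(-.042,.042,.005),W(352,525)),(w,(-.042,-.042,.005),W(558,531))],[.49,-.02,-.15],"sqplace")
b=fit([(w,(.097,.105,.063),W(39,26)),(w,(.097,-.105,.063),W(771,50)),(w,(.092,.1,.005),W(93,97)),(w,(.092,-.1,.005),W(642,113)),(w,(.042-.046,-.047+.042,.005),W(366,344)),(w,(.042-.046,-.042-.047,.005),W(584,349)),(w,(-.042-.046,.042-.047,.005),W(352,525)),(w,(-.042-.046,-.042-.047,.005),W(558,531))],[.54,.02,-.15],"bin")
c,sn=np.cos(b[2]),np.sin(b[2])
for y in(.047,-.047): print("place",b[0]-c*.046-sn*y,b[1]-sn*.046+c*y)
fit([(w,(-.08,.0225,.065),W(133,204)),(w,(.08,.0225,.065),W(655,217)),(w,(-.08,-.0225,.065),W(132,333)),(w,(.08,-.0225,.065),W(635,346))],[.55,.02,-1.7],"carton")
E
```

```text
sqplace [ 0.4862 -0.0215] yaw -8.56 res [ 0.3  0.1 -0.2  0.2  0.4  0.1 -0.6 -0.5]
bin [0.5393 0.0181] yaw -8.7 res [ 1.5  5.1 -3.5  3.7 -0.6 -0.6  3.4 -0.6  0.3 -0.6 -0.2 -0.3  0.2 -0.5
 -0.8 -0.9]
place 0.5009728055977253 0.07148636072191837
place 0.48675218934791215 -0.02143174339926755
carton [0.5624 0.0135] yaw -98.59 res [-0.6 -0.7  0.7 -0.4 -0.   0.8 -0.1  0.5]
```

>>> jog_arm:
  steps:
    - [1, 0, -0.003, 0, 0]
    - [1, 0, -0.008, 0, 0]
    - [1, 0, -0.012, 0, 0]
    - [1, 0, -0.015, 0, 0]
    - [1, 0, -0.016, 0, 0]
    - [1, 0, -0.016, 0, 0]
    - [1, 0, -0.015, 0, 0]
    - [1, 0, -0.012, 0, 0]
    - [1, 0, -0.005, 0, 0]
    - [1, 0, 0, 0, 0]

```text
time_s: 12.65
tcp_pos: [0.5008, 0.0723, 0.2103]
eef_rot: [-89.9, 0.1, -97.0]
contact_force: [-0.3, 0.1, -4.6]
gripper_width: 0.0437
```

```bash
python3 -c "
from h import *; go(.537,-.3033,.2,-97)"
```

```text
t 12.7 tcp [0.5008 0.0723 0.2103] rot [-8.991e+01  8.000e-02 -9.704e+01] w 0.0437 f [-0.3  0.1 -4.6] j [ 30.   6. -23.  -0. -60.  52.]
turn -0.04 then x 0.3684 y 0.0103 z 0.0817
```

>>> jog_arm:
  steps:
    - [1, 0.01, 0, 0.0022, 0]
    - [1, 0.02, 0, 0.0044, 0]
    - [1, 0.03, 0.001, 0.0067, 0]
    - [1, 0.03, 0.001, 0.0067, 0]
    - [1, 0.03, 0.001, 0.0067, 0]
    - [1, 0.03, 0.001, 0.0067, 0]
    - [1, 0.03, 0.001, 0.0067, 0]
    - [1, 0.03, 0.001, 0.0067, 0]
    - [1, 0.03, 0.001, 0.0067, 0]
    - [1, 0.03, 0.001, 0.0067, 0]
    - [1, 0.03, 0.001, 0.0067, 0]
    - [1, 0.03, 0.001, 0.0067, 0]

```text
time_s: 13.65
tcp_pos: [0.532, -0.2662, 0.1975]
eef_rot: [-90.1, 0.0, -97.1]
contact_force: [1.2, 0.5, -4.2]
gripper_width: 0.0432
```

>>> jog_arm:
  steps:
    - [1, 0.02, 0, 0.0045, 0]
    - [1, 0.014, 0, 0.003, 0]
    - [1, 0.005, 0, 0.001, 0]
    - [1, 0, 0, 0, 0]
    - [1, 0, 0, 0, 0]

```text
time_s: 14.07
tcp_pos: [0.5362, -0.3039, 0.1983]
eef_rot: [-90.1, 0.0, -97.1]
contact_force: [-0.5, 0.7, -4.1]
gripper_width: 0.0437
```

```bash
python3 -c "
from h import *; go(.537,-.3033,.1075,-97)"
```

```text
t 14.1 tcp [ 0.5362 -0.3039  0.1983] rot [-9.008e+01  3.000e-02 -9.707e+01] w 0.0437 f [-0.5  0.7 -4.1] j [-11.  17. -11.  -0. -62.  94.]
turn -0.07 then x -0.0007 y 0.0908 z 0.0007
```

>>> jog_arm:
  steps:
    - [1, 0, 0.005, 0, 0]
    - [1, 0, 0.01, 0, 0]
    - [1, 0, 0.014, 0, 0]
    - [1, 0, 0.014, 0, 0]
    - [1, 0, 0.014, 0, 0]
    - [1, 0, 0.013, 0, 0]
    - [1, 0, 0.01, 0, 0]
    - [1, 0, 0.005, 0, 0]
    - [1, 0, 0.003, 0, 0]
    - [1, 0, 0.0015, 0, 0]
    - [1, 0, 0, 0, 0]
    - [1, 0, 0, 0, 0]

```text
time_s: 15.07
tcp_pos: [0.5371, -0.3044, 0.1102]
eef_rot: [-89.9, -0.0, -97.0]
contact_force: [-0.2, 0.7, -4.0]
gripper_width: 0.0435
```

>>> jog_arm:
  steps:
    - [1, 0, 0.001, 0, 0]
    - [1, 0, 0.001, 0, 0]
    - [1, 0, 0, 0, 0]

```text
time_s: 15.32
tcp_pos: [0.5367, -0.3043, 0.1077]
eef_rot: [-90.0, 0.0, -97.1]
contact_force: [-0.1, 0.2, -4.1]
gripper_width: 0.0437
```

>>> jog_arm:
  steps:
    - [1, 0, 0.0007, 0, 0]
    - [1, 0, 0.0007, 0, 0]
    - [1, 0, 0, 0, 0]
    - [1, 0, 0, 0, 0]

```text
time_s: 15.65
tcp_pos: [0.5369, -0.3044, 0.1064]
eef_rot: [-90.0, -0.0, -97.0]
contact_force: [-0.2, -1.0, -2.8]
gripper_width: 0.0436
```

>>> jog_arm:
  steps:
    - [1, 0, 0.0005, 0, 0]
    - [1, 0, 0, 0, 0]
    - [0.3, 0, 0, 0, 0]
    - [0.3, 0, 0, 0, 0]
    - [0.3, 0, 0, 0, 0]
    - [0.3, 0, 0, 0, 0]
    - [0.3, 0, -0.006, 0, 0]
    - [0.3, 0, -0.02, 0, 0]
    - [0.3, 0, -0.03, 0, 0]
    - [0.3, 0, -0.03, 0, 0]
    - [0.3, 0, -0.03, 0, 0]
    - [0.3, 0, -0.01, 0, 0]

```text
time_s: 16.65
tcp_pos: [0.5385, -0.3052, 0.2374]
eef_rot: [-89.6, -0.1, -97.0]
contact_force: [1.2, -1.0, 1.6]
gripper_width: 0.0619
```

```bash
python3 - <<'E'
from h import *; from plant import r
go(.5625,.0133,.2,-188.4)
c=r.capture("top"); np.savez("top1.npz",**c);cv2.imwrite("pics/top6.png",c["image"][:,:,::-1])
E
```

```text
t 16.6 tcp [ 0.5385 -0.3052  0.2374] rot [-89.61  -0.12 -97.  ] w 0.0619 f [ 1.2 -1.   1.6] j [-11.  15.  -8.   0. -66.  94.]
turn 91.40 then x 0.0228 y 0.0374 z -0.3186
```

View pics/top6.png

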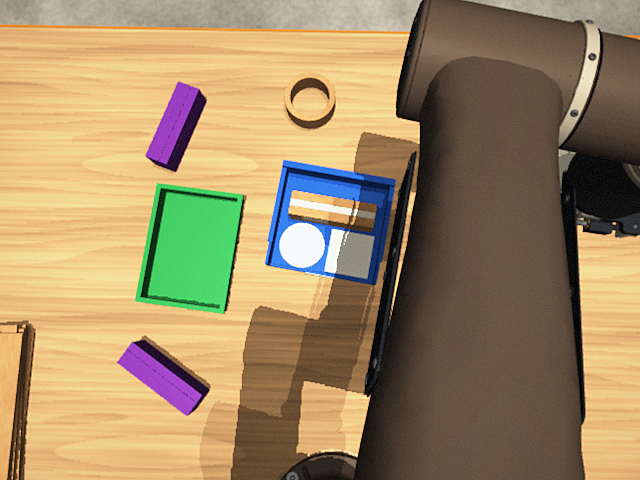

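>>> jog_arm:
  steps:
    - [0.3, 0, 0, 0, 7]
    - [0.3, 0, 0, 0, 7]
    - [0.3, 0, 0, 0, 7]
    - [0.3, 0, 0, 0, 7]
    - [0.3, 0, 0, 0, 7]
    - [0.3, 0, 0, 0, 7]
    - [0.3, 0, 0, 0, 7]
    - [0.3, 0, 0, 0, 7]
    - [0.3, 0, 0, 0, 7]
    - [0.3, 0, 0, 0, 7]
    - [0.3, 0, 0, 0, 7]
    - [0.3, 0, 0, 0, 7]

```text
time_s: 17.7
tcp_pos: [0.5366, -0.3042, 0.2315]
eef_rot: [-90.0, -0.0, 178.6]
contact_force: [0.0, 0.2, -0.7]
gripper_width: 0.061
```

>>> jog_arm:
  steps:
    - [0.3, 0, 0, 0, 7]
    - [0.3, 0.001, 0, -0.015, 0]
    - [0.3, 0.002, 0.003, -0.03, 0]
    - [0.3, 0.002, 0.003, -0.035, 0]
    - [0.3, 0.002, 0.003, -0.035, 0]
    - [0.3, 0.002, 0.003, -0.035, 0]
    - [0.3, 0.002, 0.003, -0.035, 0]
    - [0.3, 0.002, 0.003, -0.035, 0]
    - [0.3, 0.002, 0.003, -0.035, 0]
    - [0.3, 0.002, 0.003, -0.03, 0]
    - [0.3, 0.002, 0.003, -0.015, 0]
    - [0.3, 0, 0, 0, 0]

```text
time_s: 18.7
tcp_pos: [0.5597, -0.0017, 0.204]
eef_rot: [-90.0, -0.0, 172.1]
contact_force: [0.2, 0.5, 0.8]
gripper_width: 0.0619
```

```bash
python3 - <<'E'
from h import *; from plant import r
go(.5625,.0133,.18,-188.4)
s=r.get_state()
c=r.capture("wrist"); np.savez("w7.npz",**c,pos=s["tcp_pos"],rot=s["eef_rot"]); cv2.imwrite("pics/w7.png",c["image"][:,:,::-1])
E
```

```text
t 18.7 tcp [ 0.5597 -0.0017  0.204 ] rot [-9.0010e+01 -4.0000e-02  1.7213e+02] w 0.0619 f [0.2 0.5 0.8] j [ 20.  12. -17.  -0. -61. -28.]
turn 0.53 then x -0.0006 y 0.0240 z -0.0153
```

View pics/w7.png

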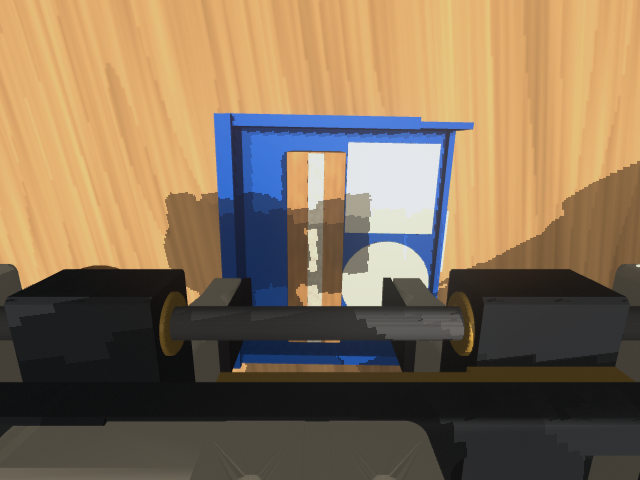

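The carton (288–345 px) lies midway between the fingers (~245 and ~390) and parallel to the tool.

>>> jog_arm:
  steps:
    - [0.3, 0, 0.004, -0.005, 0.5]
    - [0.3, -0.0005, 0.01, -0.005, 0]
    - [0.3, 0, 0.01, -0.005, 0]
    - [0.3, 0, 0.015, 0, 0]
    - [0.3, 0, 0.015, 0, 0]
    - [0.3, 0, 0.015, 0, 0]
    - [0.3, 0, 0.01, 0, 0]
    - [0.3, 0, 0.005, 0, 0]
    - [0.3, 0, 0, 0, 0]
    - [0.3, 0, 0, 0, 0]

```text
time_s: 19.58
tcp_pos: [0.5627, 0.01, 0.1206]
eef_rot: [-90.0, -0.0, 171.4]
contact_force: [-0.1, -0.5, 0.8]
gripper_width: 0.0613
```

```bash
python3 - <<'E'
from h import *; from plant import r
go(.5625,.0133,.043,-188.4)
s=r.get_state()
c=r.capture("wrist"); cv2.imwrite("pics/w8.png",c["image"][:,:,::-1])
c=r.capture("scene"); cv2.imwrite("pics/s8.png",c["image"][100:400,200:500,::-1])
E
```

```text
t 19.6 tcp [0.5627 0.01   0.1206] rot [-8.9980e+01 -1.0000e-02  1.7145e+02] w 0.0613 f [-0.1 -0.5  0.8] j [ 21.  17. -23.   0. -50. -30.]
turn -0.15 then x 0.0007 y 0.0776 z -0.0032
```

View pics/w8.png

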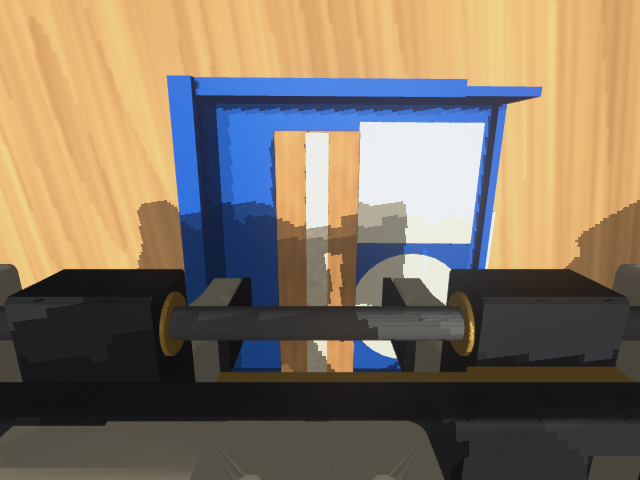

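View pics/s8.png

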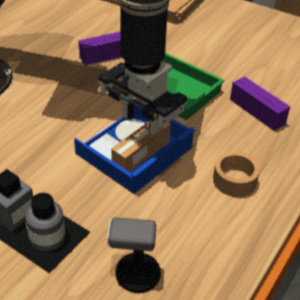

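Aligned and both jars upright on the mat. Descend.

>>> jog_arm:
  steps:
    - [0.3, 0.0005, 0.005, -0.003, 0]
    - [0.3, 0, 0.01, 0, 0]
    - [0.3, 0, 0.012, 0, 0]
    - [0.3, 0, 0.012, 0, 0]
    - [0.3, 0, 0.012, 0, 0]
    - [0.3, 0, 0.01, 0, 0]
    - [0.3, 0, 0.008, 0, 0]
    - [0.3, 0, 0.005, 0, 0]
    - [0.3, 0, 0.003, 0, 0]
    - [0.3, 0, 0, 0, 0]
    - [0.3, 0, 0, 0, 0]

```text
time_s: 20.6
tcp_pos: [0.5627, 0.0133, 0.0439]
eef_rot: [-90.0, 0.0, 171.5]
contact_force: [-0.6, 0.0, 0.4]
gripper_width: 0.0615
```

>>> jog_arm:
  steps:
    - [1, 0, 0, 0, 0]
    - [1, 0, 0, 0, 0]
    - [1, 0, 0, 0, 0]
    - [1, 0, 0, 0, 0]
    - [1, 0, 0, 0, 0]
    - [1, 0, 0, 0, 0]
    - [1, 0, 0, 0, 0]
  squeeze: 25

```text
time_s: 21.18
tcp_pos: [0.5629, 0.0134, 0.0441]
eef_rot: [-90.0, 0.0, 171.5]
contact_force: [-0.1, -0.4, 4.8]
gripper_width: 0.0448
```

>>> jog_arm:
  steps:
    - [1, 0, -0.003, 0, 0]
    - [1, 0, -0.008, 0, 0]
    - [1, 0, -0.012, 0, 0]
    - [1, 0, -0.015, 0, 0]
    - [1, 0, -0.018, 0, 0]
    - [1, 0, -0.018, 0, 0]
    - [1, 0, -0.018, 0, 0]
    - [1, 0, -0.015, 0, 0]
    - [1, 0, -0.01, 0, 0]
    - [1, 0, -0.005, 0, 0]
    - [1, 0, 0, 0, 0]

```text
time_s: 22.1
tcp_pos: [0.5627, 0.0134, 0.1666]
eef_rot: [-90.0, 0.1, 171.5]
contact_force: [0.8, 0.3, -2.5]
gripper_width: 0.0453
```

```bash
python3 - <<'E'
from h import *; from plant import r
go(.488,.28,.17,-96.4)
im=np.load("top0.npz")["image"]
cv2.imwrite("pics/trayz.png",cv2.resize(im[170:330,120:260,::-1],None,fx=3.75,fy=3.75,interpolation=cv2.INTER_CUBIC))
E
```

```text
t 22.1 tcp [0.5627 0.0134 0.1666] rot [-9.0040e+01  7.0000e-02  1.7146e+02] w 0.0453 f [ 0.8  0.3 -2.5] j [ 21.  14. -20.  -0. -56. -30.]
turn -92.14 then x -0.2566 y -0.0034 z -0.1040
```

View pics/trayz.png

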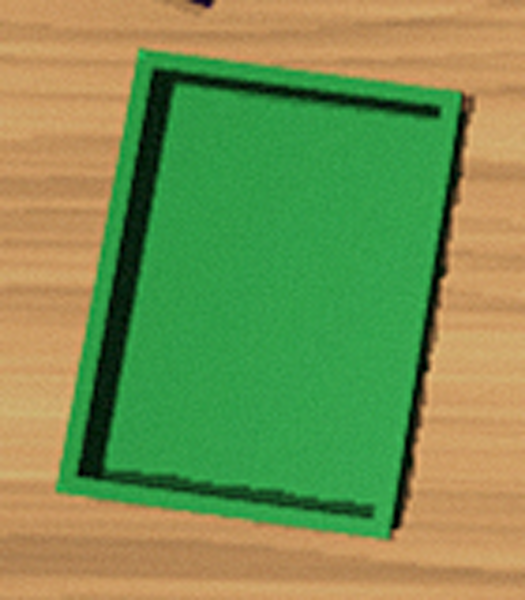

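```bash
python3 - <<'E'
from fit import *
Y=lambda *a:U(a,3.75,(120,170))
fit([(t,(.114,.084,.04),Y(138,49)),(t,(.114,-.084,.04),Y(464,92)),(t,(-.114,.084,.04),Y(57,492)),(t,(-.114,-.084,.04),Y(393,539)),(t,(.105,.075,.04),Y(155,70)),(t,(-.105,.075,.04),Y(79,475))],[.49,.28,-.1],"tray")
E
```

```text
tray [0.4889 0.2793] yaw -6.19 res [ 0.6 -0.2 -0.1 -0.4  0.2  0.4 -0.4  0.2 -0.2 -0.7 -0.   0.7]
```

>>> jog_arm:
  steps:
    - [1, 0, 0, 0, -4]
    - [1, 0, 0, 0, -6]
    - [1, 0, 0, 0, -7]
    - [1, 0, 0, 0, -7]
    - [1, 0, 0, 0, -7]
    - [1, 0, 0, 0, -7]
    - [1, 0, 0, 0, -7]
    - [1, 0, 0, 0, -7]
    - [1, 0, 0, 0, -7]
    - [1, 0, 0, 0, -7]
    - [1, 0, 0, 0, -7]
    - [1, 0, 0, 0, -7]

```text
time_s: 23.1
tcp_pos: [0.5617, 0.0131, 0.1642]
eef_rot: [-90.1, -0.1, -108.2]
contact_force: [-0.6, -0.3, -2.0]
gripper_width: 0.045
```

>>> jog_arm:
  steps:
    - [1, 0, 0, 0, -6]
    - [1, 0, 0, 0, -4]
    - [1, 0, 0, 0, -2]
    - [1, 0, 0, 0, 0]

```text
time_s: 23.43
tcp_pos: [0.5617, 0.0131, 0.1643]
eef_rot: [-90.1, -0.0, -96.5]
contact_force: [-1.1, 0.2, -2.3]
gripper_width: 0.045
```

```bash
python3 -c "
from h import *; go(.488,.279,.17,-96.4)"
```

```text
t 23.4 tcp [0.5617 0.0131 0.1643] rot [-9.013e+01 -4.000e-02 -9.646e+01] w 0.0450 f [-1.1  0.2 -2.3] j [ 21.  14. -20.  -0. -56.  62.]
turn -0.06 then x -0.2560 y -0.0057 z -0.1029
```

>>> jog_arm:
  steps:
    - [1, -0.01, 0, -0.004, 0]
    - [1, -0.02, 0, -0.008, 0]
    - [1, -0.028, 0, -0.0112, 0]
    - [1, -0.028, 0, -0.0112, 0]
    - [1, -0.028, 0, -0.0112, 0]
    - [1, -0.028, 0, -0.0112, 0]
    - [1, -0.028, 0, -0.0112, 0]
    - [1, -0.028, 0, -0.0112, 0]
    - [1, -0.028, 0, -0.0112, 0]
    - [1, -0.018, 0, -0.0072, 0]
    - [1, -0.009, 0, -0.0036, 0]
    - [1, -0.003, 0, -0.0012, 0]

```text
time_s: 24.43
tcp_pos: [0.4891, 0.2808, 0.1651]
eef_rot: [-90.0, -0.0, -96.5]
contact_force: [0.2, -0.2, -2.5]
gripper_width: 0.0448
```

>>> jog_arm:
  steps:
    - [1, 0, 0, 0, 0]
    - [1, 0, 0, 0, 0]
    - [1, 0, 0, 0, 0]

```text
time_s: 24.68
tcp_pos: [0.49, 0.2782, 0.1655]
eef_rot: [-90.0, -0.0, -96.6]
contact_force: [0.1, 0.1, -3.0]
gripper_width: 0.0448
```

```bash
python3 - <<'E'
from h import *; from plant import r
go(.4889,.2793,.0445,-96.3)
s=r.get_state()
c=r.capture("wrist"); np.savez("w9.npz",**c,pos=s["tcp_pos"],rot=s["eef_rot"]); cv2.imwrite("pics/w9.png",c["image"][:,:,::-1])
E
```

```text
t 24.7 tcp [0.49   0.2782 0.1655] rot [-9.002e+01 -3.000e-02 -9.661e+01] w 0.0448 f [ 0.1  0.1 -3. ] j [ 49.  14. -20.   0. -56.  34.]
turn -0.31 then x -0.0009 y 0.1210 z -0.0012
```

View pics/w9.png

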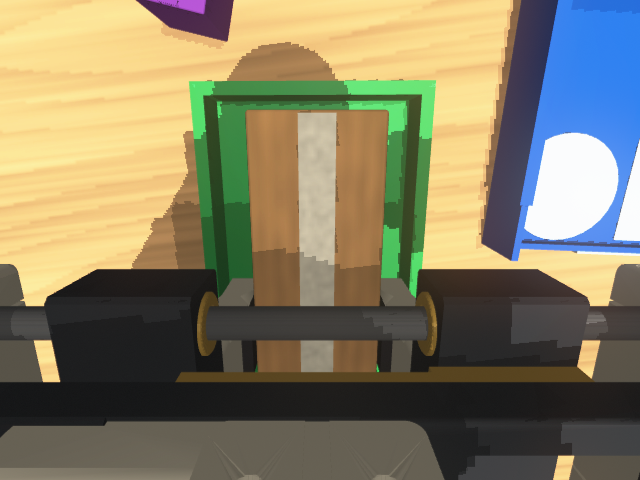

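The carton hangs centred over the tray, parallel to its long side. Lowering.

>>> jog_arm:
  steps:
    - [1, -0.001, 0.005, -0.001, -0.3]
    - [1, 0, 0.012, 0, 0]
    - [1, 0, 0.016, 0, 0]
    - [1, 0, 0.018, 0, 0]
    - [1, 0, 0.018, 0, 0]
    - [1, 0, 0.016, 0, 0]
    - [1, 0, 0.014, 0, 0]
    - [1, 0, 0.01, 0, 0]
    - [1, 0, 0.005, 0, 0]
    - [1, 0, 0.003, 0, 0]
    - [1, 0, 0.001, 0, 0]
    - [1, 0, 0, 0, 0]

```text
time_s: 25.73
tcp_pos: [0.4893, 0.2805, 0.048]
eef_rot: [-90.0, 0.0, -96.2]
contact_force: [-0.6, 0.2, -3.1]
gripper_width: 0.0449
```

```bash
python3 -c "
from h import *; go(.4889,.2793,.044,-96.3)"
```

```text
t 25.7 tcp [0.4893 0.2805 0.048 ] rot [-8.997e+01  2.000e-02 -9.624e+01] w 0.0449 f [-0.6  0.2 -3.1] j [ 50.  22. -27.   0. -41.  34.]
turn 0.06 then x 0.0013 y 0.0040 z -0.0003
```

>>> jog_arm:
  steps:
    - [1, 0.001, 0.001, 0, 0]
    - [1, 0, 0.001, 0, 0]
    - [1, 0, 0.001, 0, 0]
    - [1, 0, 0.0005, 0, 0]
    - [1, 0, 0.0005, 0, 0]
    - [1, 0, 0, 0, 0]

```text
time_s: 26.23
tcp_pos: [0.489, 0.2794, 0.0441]
eef_rot: [-90.0, 0.0, -96.2]
contact_force: [-1.4, -0.2, 3.0]
gripper_width: 0.0449
```

>>> jog_arm:
  steps:
    - [0.3, 0, 0, 0, 0]
    - [0.3, 0, 0, 0, 0]
    - [0.3, 0, 0, 0, 0]
    - [0.3, 0, 0, 0, 0]
    - [0.3, 0, -0.006, 0, 0]
    - [0.3, 0, -0.02, 0, 0]
    - [0.3, 0, -0.03, 0, 0]
    - [0.3, 0, -0.03, 0, 0]
    - [0.3, 0, -0.035, 0, 0]
    - [0.3, 0, -0.035, 0, 0]
    - [0.3, 0, -0.02, 0, 0]
    - [0.3, 0, 0, 0, 0]

```text
time_s: 27.23
tcp_pos: [0.491, 0.2809, 0.2258]
eef_rot: [-89.6, 0.4, -96.2]
contact_force: [1.0, 0.2, 0.1]
gripper_width: 0.0612
```

```bash
python3 - <<'E'
from h import *; from plant import r
go(.5369,-.3044,.22,-97)
s=r.get_state()
c=r.capture("wrist"); np.savez("w10.npz",**c,pos=s["tcp_pos"],rot=s["eef_rot"]); cv2.imwrite("pics/w10.png",c["image"][:,:,::-1])
c=r.capture("scene"); cv2.imwrite("pics/s10.png",c["image"][:,:,::-1])
E
```

```text
t 27.2 tcp [0.491  0.2809 0.2258] rot [-89.63   0.38 -96.2 ] w 0.0612 f [1.  0.2 0.1] j [ 50.  11. -15.   0. -63.  34.]
turn 0.80 then x 0.5753 y 0.0058 z 0.1169
```

View pics/w10.png

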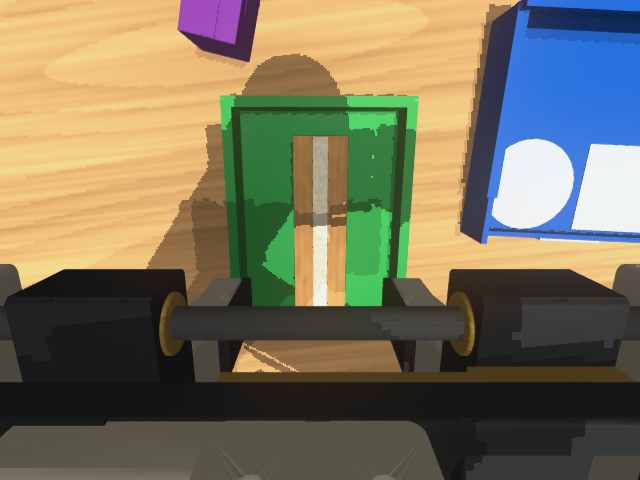

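View pics/s10.png

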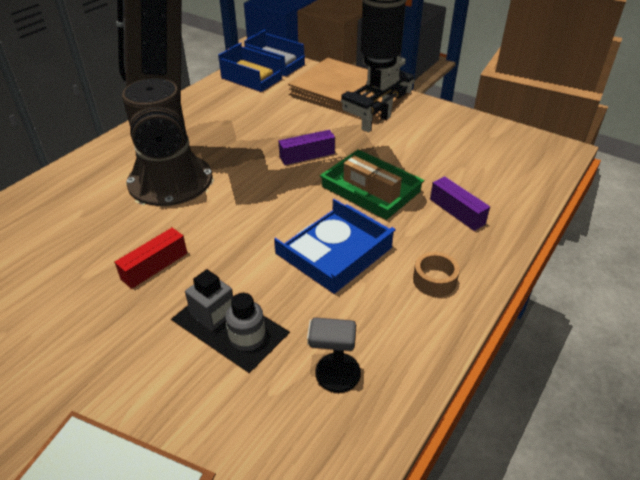

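The carton stands centred in the tray (wrist view 293–348 inside 235–400 px); both jars are upright on the mat and both markings are clear. A top view pins the markings now.

```bash
python3 - <<'E'
from h import *; from plant import r
c=r.capture("top"); np.savez("top2.npz",**c); im=c["image"]
a=cv2.resize(im[150:300,255:405,::-1],(400,400),interpolation=cv2.INTER_CUBIC)
b=cv2.resize(im[185:335,425:575,::-1],(400,400),interpolation=cv2.INTER_CUBIC)
cv2.imwrite("pics/top2z.png",np.hstack([a,b]))
hs=cv2.cvtColor(im,cv2.COLOR_RGB2HSV); m=((hs[...,1]<70)&(hs[...,2]>150)).astype(np.uint8); m[:,:265]=0;m[:,390:]=0;m[:200]=0;m[278:]=0
cs,_=cv2.findContours(m,cv2.RETR_EXTERNAL,cv2.CHAIN_APPROX_NONE)
for k in cs:
    if cv2.contourArea(k)<300: continue
    P=np.array([ray(c,u,v,.005)[:2] for u,v in k[:,0].astype(float)])*1000
    print(cv2.minAreaRect(P.astype(np.float32)),cv2.minEnclosingCircle(P.astype(np.float32)))
E
```

```text
((487.843017578125, -21.52960205078125), (84.17818450927734, 84.36805725097656), 81.08680725097656) ((488.5619812011719, -21.52107048034668), 58.872169494628906)
((502.0057373046875, 70.5573959350586), (86.32341003417969, 85.9099349975586), 1.4873110055923462) ((502.0830993652344, 70.8626480102539), 44.16621780395508)
```

View pics/top2z.png

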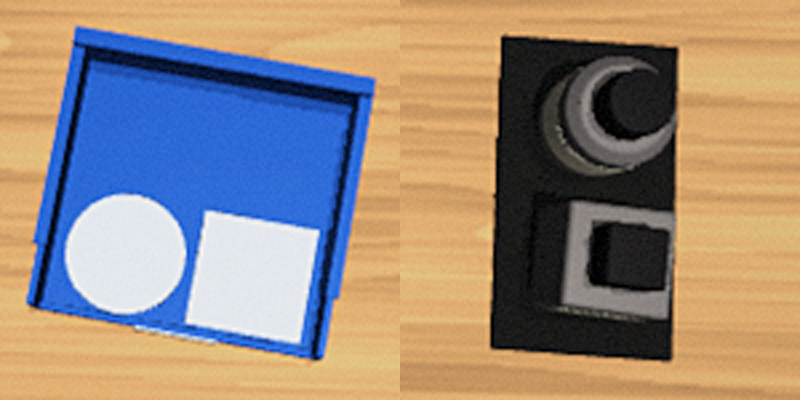

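>>> jog_arm:
  steps:
    - [0.2, 0, 0, 0, 0.8]
    - [0.2, 0.017, 0, 0.0035, 0]
    - [0.2, 0.034, 0, 0.007, 0]
    - [0.2, 0.034, 0, 0.007, 0]
    - [0.2, 0.034, 0, 0.007, 0]
    - [0.2, 0.034, 0, 0.007, 0]
    - [0.2, 0.034, 0, 0.007, 0]
    - [0.2, 0.034, 0, 0.007, 0]
    - [0.2, 0.034, 0, 0.007, 0]
    - [0.2, 0.034, 0, 0.007, 0]
    - [0.2, 0.034, 0, 0.007, 0]
    - [0.2, 0.034, 0, 0.007, 0]

```text
time_s: 28.38
tcp_pos: [0.5172, -0.0861, 0.2187]
eef_rot: [-90.1, -0.0, -97.1]
contact_force: [0.5, 0.1, -0.0]
gripper_width: 0.0699
```

>>> jog_arm:
  steps:
    - [0.2, 0.034, 0, 0.007, 0]
    - [0.2, 0.034, 0, 0.007, 0]
    - [0.2, 0.034, 0, 0.007, 0]
    - [0.2, 0.034, 0, 0.007, 0]
    - [0.2, 0.034, 0, 0.007, 0]
    - [0.2, 0.03, 0, 0.006, 0]
    - [0.2, 0.018, 0, 0.003, 0]
    - [0.2, 0, 0, 0, 0]
    - [0.2, 0, 0, 0, 0]

```text
time_s: 29.13
tcp_pos: [0.5339, -0.3068, 0.2179]
eef_rot: [-90.2, 0.0, -97.2]
contact_force: [-1.0, 0.6, 0.8]
gripper_width: 0.0703
```

```bash
python3 -c "
from h import *; go(.5369,-.3044,.106,-97)"
```

```text
t 29.1 tcp [ 0.5339 -0.3068  0.2179] rot [-9.018e+01  2.000e-02 -9.720e+01] w 0.0703 f [-1.   0.6  0.8] j [-12.  16.  -9.  -0. -65.  95.]
turn -0.20 then x -0.0028 y 0.1119 z 0.0027
```

>>> jog_arm:
  steps:
    - [0.2, -0.002, 0.006, 0.0025, 0]
    - [0.2, 0, 0.014, 0, 0]
    - [0.2, 0, 0.016, 0, 0]
    - [0.2, 0, 0.016, 0, 0]
    - [0.2, 0, 0.016, 0, 0]
    - [0.2, 0, 0.016, 0, 0]
    - [0.2, 0, 0.014, 0, 0]
    - [0.2, 0, 0.008, 0, 0]
    - [0.2, 0, 0.005, 0, 0]
    - [0.2, 0, 0, 0, 0]
    - [0.2, 0, 0, 0, 0]

```text
time_s: 30.05
tcp_pos: [0.5381, -0.3037, 0.109]
eef_rot: [-90.0, -0.0, -97.0]
contact_force: [-0.9, 0.1, 0.9]
gripper_width: 0.0699
```

```bash
python3 - <<'E'
from h import *; from plant import r
go(.5369,-.3044,.106,-97)
c=r.capture("wrist");cv2.imwrite("pics/w11.png",c["image"][:,:,::-1])
E
```

```text
t 30.1 tcp [ 0.5381 -0.3037  0.109 ] rot [-8.999e+01 -1.000e-02 -9.700e+01] w 0.0699 f [-0.9  0.1  0.9] j [-11.  22. -17.   0. -51.  94.]
turn 0.00 then x 0.0008 y 0.0030 z -0.0011
```

View pics/w11.png

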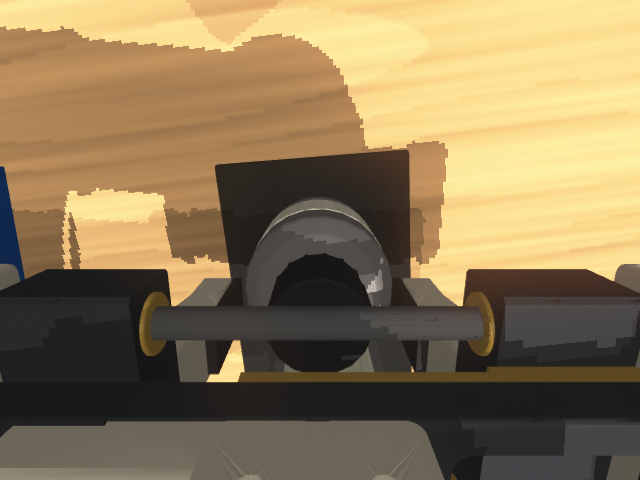

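The round cap (~320,310) is between the fingers.

>>> jog_arm:
  steps:
    - [0.2, 0.0005, 0.0015, -0.001, 0]
    - [0.2, 0, 0.001, 0, 0]
    - [1, 0, 0, 0, 0]
    - [1, 0, 0, 0, 0]
    - [1, 0, 0, 0, 0]
    - [1, 0, 0, 0, 0]
    - [1, 0, 0, 0, 0]
    - [1, 0, 0, 0, 0]
    - [1, 0, 0, 0, 0]
    - [1, 0, 0, 0, 0]
  squeeze: 30

```text
time_s: 30.93
tcp_pos: [0.5368, -0.3045, 0.1062]
eef_rot: [-90.0, -0.0, -97.0]
contact_force: [0.2, -1.9, 0.5]
gripper_width: 0.0434
```

>>> jog_arm:
  steps:
    - [1, 0, -0.003, 0, 0]
    - [1, 0, -0.008, 0, 0]
    - [1, 0, -0.012, 0, 0]
    - [1, 0, -0.015, 0, 0]
    - [1, 0, -0.016, 0, 0]
    - [1, 0, -0.016, 0, 0]
    - [1, 0, -0.015, 0, 0]
    - [1, 0, -0.012, 0, 0]
    - [1, 0, -0.005, 0, 0]
    - [1, 0, 0, 0, 0]

```text
time_s: 31.77
tcp_pos: [0.5372, -0.3044, 0.2096]
eef_rot: [-89.9, -0.0, -97.0]
contact_force: [0.6, -0.4, -4.7]
gripper_width: 0.0431
```

```bash
python3 -c "
from h import *; go(.5015,.071,.205,-97)"
```

```text
t 31.8 tcp [ 0.5372 -0.3044  0.2096] rot [-8.988e+01 -1.000e-02 -9.703e+01] w 0.0431 f [ 0.6 -0.4 -4.7] j [-11.  17. -10.  -0. -63.  94.]
turn -0.03 then x -0.3683 y 0.0046 z -0.0812
```

>>> jog_arm:
  steps:
    - [1, -0.01, 0, -0.0022, 0]
    - [1, -0.02, 0, -0.0044, 0]
    - [1, -0.03, 0, -0.0066, 0]
    - [1, -0.03, 0, -0.0066, 0]
    - [1, -0.03, 0, -0.0066, 0]
    - [1, -0.03, 0, -0.0066, 0]
    - [1, -0.03, 0, -0.0066, 0]
    - [1, -0.03, 0, -0.0066, 0]
    - [1, -0.03, 0, -0.0066, 0]
    - [1, -0.03, 0, -0.0066, 0]
    - [1, -0.03, 0, -0.0066, 0]
    - [1, -0.03, 0, -0.0066, 0]

```text
time_s: 32.77
tcp_pos: [0.5037, 0.0336, 0.2072]
eef_rot: [-90.1, -0.0, -97.0]
contact_force: [0.3, 0.8, -4.6]
gripper_width: 0.0436
```

>>> jog_arm:
  steps:
    - [1, -0.02, 0, -0.0045, 0]
    - [1, -0.013, 0, -0.003, 0]
    - [1, -0.005, 0, -0.001, 0]
    - [1, 0, 0, 0, 0]
    - [1, 0, 0, 0, 0]

```text
time_s: 33.18
tcp_pos: [0.5008, 0.0706, 0.2075]
eef_rot: [-90.1, -0.0, -97.0]
contact_force: [-0.2, -0.6, -4.2]
gripper_width: 0.0435
```

```bash
python3 - <<'E'
from h import *; from plant import r
go(.5015,.071,.108,-97)
c=r.capture("wrist");cv2.imwrite("pics/w12.png",c["image"][:,:,::-1])
E
```

```text
t 33.2 tcp [0.5008 0.0706 0.2075] rot [-9.007e+01 -4.000e-02 -9.701e+01] w 0.0435 f [-0.2 -0.6 -4.2] j [ 30.   6. -23.  -0. -60.  53.]
turn -0.01 then x -0.0005 y 0.0995 z 0.0007
```

View pics/w12.png

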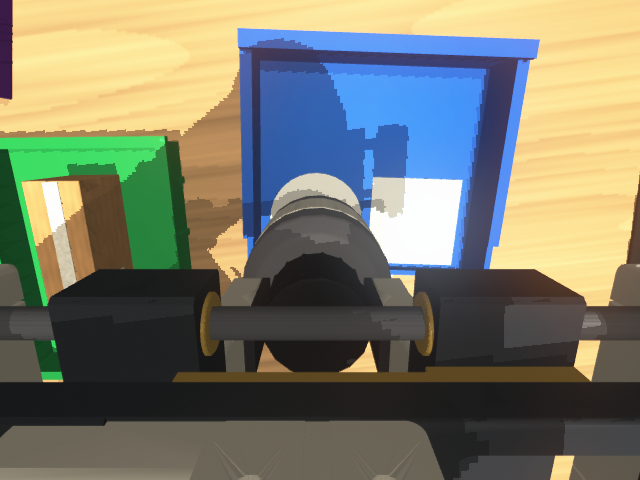

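The round jar is over its marking; lowering.

>>> jog_arm:
  steps:
    - [1, 0, 0.005, 0.0005, 0]
    - [1, 0, 0.01, 0, 0]
    - [1, 0, 0.015, 0, 0]
    - [1, 0, 0.016, 0, 0]
    - [1, 0, 0.016, 0, 0]
    - [1, 0, 0.014, 0, 0]
    - [1, 0, 0.01, 0, 0]
    - [1, 0, 0.005, 0, 0]
    - [1, 0, 0.003, 0, 0]
    - [1, 0, 0.002, 0, 0]
    - [1, 0, 0, 0, 0]
    - [1, 0, 0, 0, 0]

```text
time_s: 34.23
tcp_pos: [0.5022, 0.0708, 0.1127]
eef_rot: [-90.0, 0.0, -97.0]
contact_force: [0.1, -0.4, -3.9]
gripper_width: 0.0434
```

```bash
python3 -c "
from h import *; go(.5015,.071,.1072,-97)"
```

```text
t 34.2 tcp [0.5022 0.0708 0.1127] rot [-8.995e+01  3.000e-02 -9.704e+01] w 0.0434 f [ 0.1 -0.4 -3.9] j [ 30.  12. -30.   0. -47.  53.]
turn -0.04 then x -0.0001 y 0.0055 z -0.0007
```

>>> jog_arm:
  steps:
    - [1, 0, 0.001, -0.0005, 0]
    - [1, 0, 0.0015, 0, 0]
    - [1, 0, 0.001, 0, 0]
    - [1, 0, 0.001, 0, 0]
    - [1, 0, 0.0007, 0, 0]
    - [1, 0, 0.0005, 0, 0]
    - [1, 0, 0, 0, 0]

```text
time_s: 34.82
tcp_pos: [0.5015, 0.0708, 0.1072]
eef_rot: [-90.0, -0.0, -97.0]
contact_force: [-3.5, 0.2, 5.2]
gripper_width: 0.0436
```

>>> jog_arm:
  steps:
    - [0.3, 0, 0, 0, 0]
    - [0.3, 0, 0, 0, 0]
    - [0.3, 0, 0, 0, 0]
    - [0.3, 0, 0, 0, 0]
    - [0.3, 0, -0.006, 0, 0]
    - [0.3, 0, -0.02, 0, 0]
    - [0.3, 0, -0.03, 0, 0]
    - [0.3, 0, -0.03, 0, 0]
    - [0.3, 0, -0.03, 0, 0]
    - [0.3, 0, -0.01, 0, 0]
    - [0.3, 0, 0, 0, 0]

```text
time_s: 35.73
tcp_pos: [0.503, 0.0713, 0.2362]
eef_rot: [-89.7, 0.2, -97.0]
contact_force: [-0.4, 0.1, 0.0]
gripper_width: 0.061
```

```bash
python3 - <<'E'
from h import *; from plant import r
go(.4358,-.299,.22,-95.8)
c=r.capture("wrist");cv2.imwrite("pics/w13.png",c["image"][:,:,::-1])
E
```

```text
t 35.7 tcp [0.503  0.0713 0.2362] rot [-89.68   0.18 -97.02] w 0.0610 f [-0.4  0.1  0. ] j [ 30.   5. -21.   0. -64.  53.]
turn -1.22 then x 0.3752 y 0.0162 z -0.0294
```

View pics/w13.png

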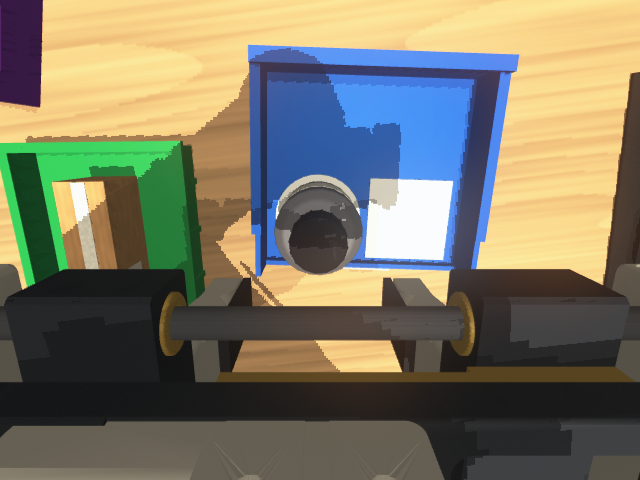

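The round jar stands upright on its marking (~318,225). Now the square jar.

>>> jog_arm:
  steps:
    - [0.2, 0, 0, 0, -1.2]
    - [0.2, 0.015, 0, -0.001, 0]
    - [0.2, 0.033, 0.001, -0.0027, 0]
    - [0.2, 0.033, 0.001, -0.0027, 0]
    - [0.2, 0.033, 0.001, -0.0027, 0]
    - [0.2, 0.033, 0.001, -0.0027, 0]
    - [0.2, 0.033, 0.001, -0.0027, 0]
    - [0.2, 0.033, 0.001, -0.0027, 0]
    - [0.2, 0.033, 0.001, -0.0027, 0]
    - [0.2, 0.033, 0.001, -0.0027, 0]
    - [0.2, 0.033, 0.001, -0.0027, 0]
    - [0.2, 0.033, 0.001, -0.0027, 0]

```text
time_s: 36.78
tcp_pos: [0.4367, -0.2714, 0.2211]
eef_rot: [-90.1, 0.0, -95.8]
contact_force: [1.5, -0.5, 0.0]
gripper_width: 0.0701
```

>>> jog_arm:
  steps:
    - [0.2, 0.02, 0, -0.0015, 0]
    - [0.2, 0.01, 0, 0, 0]
    - [0.2, 0, 0, 0, 0]
    - [0.2, 0, 0, 0, 0]

```text
time_s: 37.12
tcp_pos: [0.4331, -0.2995, 0.2214]
eef_rot: [-90.1, 0.0, -95.9]
contact_force: [-0.8, -0.1, 0.2]
gripper_width: 0.0699
```

```bash
python3 -c "
from h import *; go(.4358,-.299,.107,-95.8)"
```

```text
t 37.1 tcp [ 0.4331 -0.2995  0.2214] rot [-9.011e+01  3.000e-02 -9.592e+01] w 0.0699 f [-0.8 -0.1  0.2] j [-13.   8. -20.  -0. -63.  97.]
turn -0.12 then x -0.0007 y 0.1144 z 0.0027
```

>>> jog_arm:
  steps:
    - [0.2, 0, 0.006, 0.002, 0]
    - [0.2, 0, 0.014, 0, 0]
    - [0.2, 0, 0.016, 0, 0]
    - [0.2, 0, 0.016, 0, 0]
    - [0.2, 0, 0.016, 0, 0]
    - [0.2, 0, 0.016, 0, 0]
    - [0.2, 0, 0.014, 0, 0]
    - [0.2, 0, 0.008, 0, 0]
    - [0.2, 0, 0.005, 0, 0]
    - [0.2, 0, 0, 0, 0]
    - [0.2, 0, 0, 0, 0]

```text
time_s: 38.03
tcp_pos: [0.4362, -0.2992, 0.1117]
eef_rot: [-90.0, -0.0, -95.8]
contact_force: [0.3, 0.5, 0.5]
gripper_width: 0.0702
```

```bash
python3 - <<'E'
from h import *; from plant import r
go(.4358,-.299,.1068,-95.8)
c=r.capture("wrist");cv2.imwrite("pics/w14.png",c["image"][:,:,::-1])
E
```

```text
t 38.0 tcp [ 0.4362 -0.2992  0.1117] rot [-8.999e+01 -1.000e-02 -9.579e+01] w 0.0702 f [0.3 0.5 0.5] j [-13.  14. -28.   0. -48.  97.]
turn 0.01 then x -0.0002 y 0.0049 z -0.0005
```

View pics/w14.png

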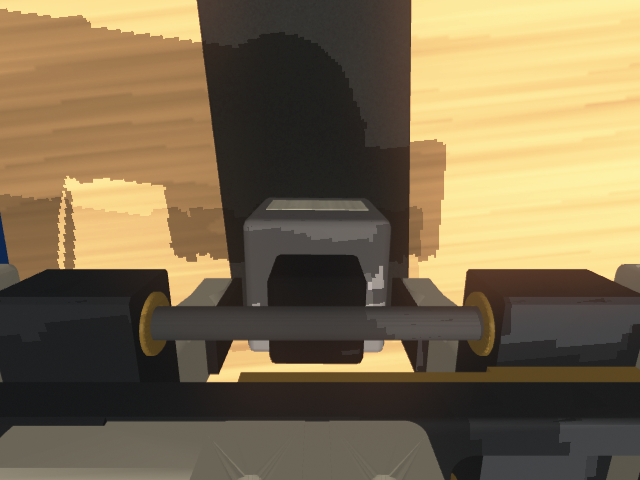

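The square cap is centred and parallel to the fingers.

>>> jog_arm:
  steps:
    - [0.2, 0, 0.0025, -0.0005, 0]
    - [0.2, 0, 0.0025, 0, 0]
    - [1, 0, 0, 0, 0]
    - [1, 0, 0, 0, 0]
    - [1, 0, 0, 0, 0]
    - [1, 0, 0, 0, 0]
    - [1, 0, 0, 0, 0]
    - [1, 0, 0, 0, 0]
    - [1, 0, 0, 0, 0]
    - [1, 0, 0, 0, 0]
  squeeze: 30

```text
time_s: 38.92
tcp_pos: [0.4354, -0.2994, 0.1065]
eef_rot: [-90.0, -0.0, -95.8]
contact_force: [0.2, 0.5, 0.5]
gripper_width: 0.0397
```

>>> jog_arm:
  steps:
    - [1, 0, -0.003, 0, 0]
    - [1, 0, -0.008, 0, 0]
    - [1, 0, -0.012, 0, 0]
    - [1, 0, -0.015, 0, 0]
    - [1, 0, -0.016, 0, 0]
    - [1, 0, -0.016, 0, 0]
    - [1, 0, -0.015, 0, 0]
    - [1, 0, -0.012, 0, 0]
    - [1, 0, -0.005, 0, 1.5]
    - [1, 0, 0, 0, 1.4]
    - [1, 0, 0, 0, 0]

```text
time_s: 39.83
tcp_pos: [0.4351, -0.2993, 0.2086]
eef_rot: [-90.0, 0.0, -98.8]
contact_force: [-0.4, 0.1, -4.1]
gripper_width: 0.0397
```

```bash
python3 -c "
from h import *; go(.487,-.0215,.205,-98.7)"
```

```text
t 39.8 tcp [ 0.4351 -0.2993  0.2086] rot [-8.999e+01  2.000e-02 -9.884e+01] w 0.0397 f [-0.4  0.1 -4.1] j [-13.   8. -21.  -0. -61.  94.]
turn -0.14 then x -0.2824 y 0.0036 z 0.0093
```

>>> jog_arm:
  steps:
    - [1, -0.008, 0, 0, 0]
    - [1, -0.016, 0, 0.0005, 0]
    - [1, -0.025, 0, 0.001, 0]
    - [1, -0.03, 0, 0.001, 0]
    - [1, -0.03, 0, 0.001, 0]
    - [1, -0.03, 0, 0.001, 0]
    - [1, -0.03, 0, 0.001, 0]
    - [1, -0.03, 0, 0.001, 0]
    - [1, -0.03, 0, 0.001, 0]
    - [1, -0.025, 0, 0.001, 0]
    - [1, -0.018, 0, 0.0005, 0]
    - [1, -0.008, 0, 0, 0]

```text
time_s: 40.83
tcp_pos: [0.4867, -0.0218, 0.2078]
eef_rot: [-90.1, -0.0, -98.6]
contact_force: [-0.1, 0.8, -5.0]
gripper_width: 0.0396
```

>>> jog_arm:
  steps:
    - [1, 0, 0, 0, 0]
    - [1, 0, 0, 0, 0]
    - [1, 0, 0, 0, 0]

```text
time_s: 41.08
tcp_pos: [0.4863, -0.0246, 0.2081]
eef_rot: [-90.1, -0.0, -98.7]
contact_force: [-0.3, 0.6, -5.0]
gripper_width: 0.0399
```

```bash
python3 - <<'E'
from h import *; from plant import r
go(.487,-.0215,.1095,-98.7)
c=r.capture("wrist");cv2.imwrite("pics/w15.png",c["image"][:,:,::-1])
E
```

```text
t 41.1 tcp [ 0.4863 -0.0246  0.2081] rot [-9.005e+01 -3.000e-02 -9.874e+01] w 0.0399 f [-0.3  0.6 -5. ] j [ 20.   4. -26.  -0. -60.  61.]
turn -0.04 then x -0.0031 y 0.0986 z 0.0002
```

View pics/w15.png

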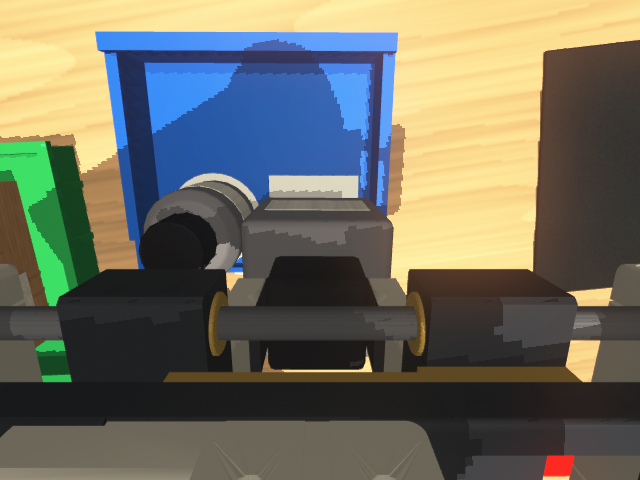

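The jar hangs square over its marking (visible edge 269–358, row 178).

>>> jog_arm:
  steps:
    - [1, -0.0015, 0.005, 0, 0]
    - [1, -0.0015, 0.01, 0, 0]
    - [1, 0, 0.015, 0, 0]
    - [1, 0, 0.016, 0, 0]
    - [1, 0, 0.016, 0, 0]
    - [1, 0, 0.014, 0, 0]
    - [1, 0, 0.01, 0, 0]
    - [1, 0, 0.005, 0, 0]
    - [1, 0, 0.003, 0, 0]
    - [1, 0, 0.002, 0, 0]
    - [1, 0, 0, 0, 0]
    - [1, 0, 0, 0, 0]

```text
time_s: 42.13
tcp_pos: [0.4877, -0.021, 0.113]
eef_rot: [-89.9, 0.0, -98.7]
contact_force: [-0.0, -1.1, -4.0]
gripper_width: 0.0396
```

```bash
python3 -c "
from h import *; go(.487,-.0215,.1075,-98.7)"
```

```text
t 42.1 tcp [ 0.4877 -0.021   0.113 ] rot [-8.995e+01  2.000e-02 -9.873e+01] w 0.0396 f [-0.  -1.1 -4. ] j [ 21.  11. -33.   0. -47.  61.]
turn -0.03 then x 0.0006 y 0.0055 z -0.0006
```

>>> jog_arm:
  steps:
    - [1, 0.0005, 0.001, -0.0005, 0]
    - [1, 0, 0.0015, 0, 0]
    - [1, 0, 0.001, 0, 0]
    - [1, 0, 0.001, 0, 0]
    - [1, 0, 0.0005, 0, 0]
    - [1, 0, 0.0005, 0, 0]
    - [1, 0, 0, 0, 0]

```text
time_s: 42.72
tcp_pos: [0.4868, -0.0215, 0.1075]
eef_rot: [-90.0, -0.0, -98.7]
contact_force: [-3.7, 1.7, 3.9]
gripper_width: 0.04
```

>>> jog_arm:
  steps:
    - [0.3, 0, 0, 0, 0]
    - [0.3, 0, 0, 0, 0]
    - [0.3, 0, 0, 0, 0]
    - [0.3, 0, 0, 0, 0]
    - [0.3, 0, -0.006, 0, 0]
    - [0.3, 0, -0.02, 0, 0]
    - [0.3, 0, -0.03, 0, 0]
    - [0.3, 0, -0.03, 0, 0]
    - [0.3, 0, -0.03, 0, 0]
    - [0.3, 0, -0.01, 0, 0]
    - [0.3, 0, 0, 0, 0]

```text
time_s: 43.63
tcp_pos: [0.4884, -0.0212, 0.2366]
eef_rot: [-89.7, 0.1, -98.7]
contact_force: [-0.1, -0.3, -0.2]
gripper_width: 0.0616
```

>>> jog_arm:
  steps:
    - [0.3, 0.015, 0, 0, 0]
    - [0.3, 0.03, 0, 0, 0]
    - [0.3, 0.033, 0, 0, 0]
    - [0.3, 0.033, 0, 0, 0]
    - [0.3, 0.033, 0, 0, 0]
    - [0.3, 0.033, 0, 0, 0]
    - [0.3, 0.033, 0, 0, 0]
    - [0.3, 0.033, 0, 0, 0]
    - [0.3, 0.03, 0, 0, 0]
    - [0.3, 0.015, 0, 0, 0]
    - [0.3, 0, 0, 0, 0]
    - [0.3, 0, 0, 0, 0]

```text
time_s: 44.63
tcp_pos: [0.4421, -0.3067, 0.2318]
eef_rot: [-90.1, 0.0, -98.9]
contact_force: [-0.9, 0.1, 0.3]
gripper_width: 0.0617
```

```bash
python3 - <<'E'
from h import *; from plant import r
go(.487,-.0215,.2,-98.7)
c=r.capture("top"); np.savez("top3.npz",**c); cv2.imwrite("pics/top3.png",c["image"][:,:,::-1])
im=c["image"]
cv2.imwrite("pics/top3z.png",np.hstack([cv2.resize(im[y:y+150,x:x+150,::-1],(400,400),interpolation=cv2.INTER_CUBIC) for y,x in((150,255),(175,115))]))
c=r.capture("scene"); np.savez("scene3.npz",**c); cv2.imwrite("pics/s3.png",c["image"][:,:,::-1])
E
```

```text
t 44.6 tcp [ 0.4421 -0.3067  0.2318] rot [-9.011e+01  3.000e-02 -9.887e+01] w 0.0617 f [-0.9  0.1  0.3] j [-14.   8. -18.  -0. -64.  95.]
turn -0.17 then x -0.2887 y 0.0318 z 0.0013
```

View pics/top3z.png

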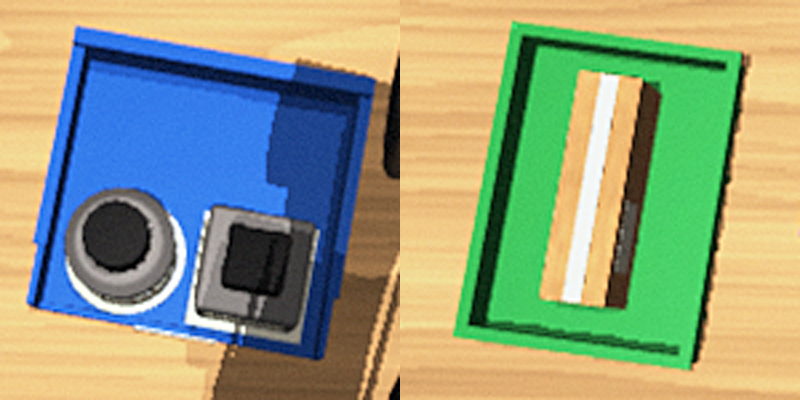

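View pics/s3.png

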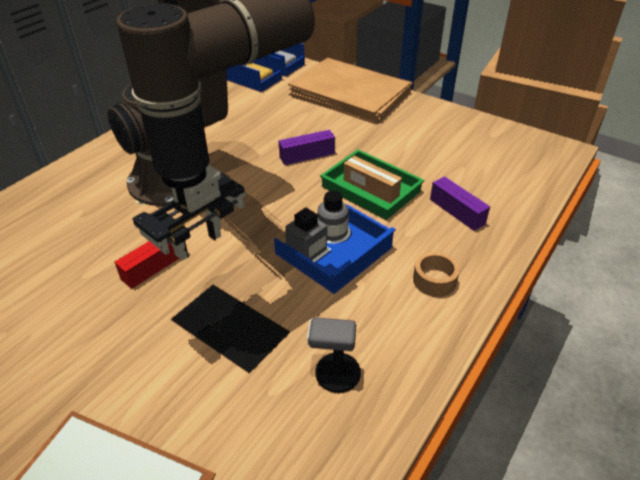

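Everything is standing as wanted: the jars on their own markings and the carton centred in the tray. One numeric check, then I'll hand in.

```bash
python3 - <<'E'
from fit import *
t=dict(np.load("top3.npz"))
A=lambda a,b:[(a+.5)*150/400-.5+255,(b+.5)*150/400-.5+150]
B=lambda a,b:[(a-400+.5)*150/400-.5+115,(b+.5)*150/400-.5+175]
fit([(t,(.036,.036,.085),A(212,206)),(t,(.036,-.036,.085),A(320,221)),(t,(-.036,.036,.085),A(196,313)),(t,(-.036,-.036,.085),A(300,328))],[.49,-.02,-.15],"sq")
print("round cap",ray(t,*A(117,237),.119))
fit([(t,(.08,.0225,.065),B(581,70)),(t,(.08,-.0225,.065),B(643,79)),(t,(-.08,.0225,.065),B(541,299)),(t,(-.08,-.0225,.065),B(607,307))],[.49,.28,-.1],"carton")
from plant import r; print(r.close_job())
E
```

```text
sq [ 0.486  -0.0228] yaw -7.39 res [ 0.1  0.  -0.7  0.5 -0.2 -0.6  1.   0.1]
round cap [0.49923176 0.06910194 0.119     ]
carton [0.4893 0.2772] yaw -5.78 res [-0.3  0.1  0.3 -0.3  0.2  0.  -0.2  0.2]
the job is handed in; nothing more can be done
None
```

The job is done and handed in at about 45 s of the 125 s allowed; the robot gave no verdict. I moved both jars to the mat, put the carton in the tray, then stood each jar back on its own marking.

In the last top view, all three objects stand upright, well inside the limits:

| Object | Distance from target | Limit | Turn off target | Limit |
|---|---|---|---|---|
| Carton | about 2 mm from the tray's middle | 15 mm | about 0.5° | 0.2 rad (11.5°) |
| Square jar | about 2 mm from its marking | 12 mm | about 1.5° | 0.2 rad (11.5°) |
| Round jar | about 3 mm from its marking | 12 mm | – | – |

These are image measurements, and the cameras disagreed with each other by 1–3 mm. In the last pictures the tape roll and scanner look unmoved (not measured), and the gripper was well clear of everything. No check failed.

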